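# Restock the striker shelf behind its brass gate

## Robot

A 6-joint arm with a two-finger parallel gripper is mounted at the origin on the work surface. World frame = base frame: x ahead of the robot, y to its left, z up, the work surface at z = 0. Lengths are in m, angles in rad, forces in N, time in s.
With the tool pointing down it reaches from about 0.375 to 0.9 m from the base axis. Payload 3.1 kg.
Tool frame: the origin (TCP) lies at the very end of the fingers, on their centre line; the grasp point (between the pads) lies 19 mm behind it (tcp_to_grasp is the distance from the TCP to the grasp point, in m); z points along the fingers, y is the direction in which the jaws open and shut (so a half turn about z gives the same grasp; the last joint's range is limited). The gripper opens to 85 mm and grips with 20 to 120 N. Pads are 22 mm wide; open, the fingers measure 114 mm over their backs; the gripper's body (76 mm by 85 mm) begins 54 mm behind the grasp point. The pads swing forward as they close: fully open they stand 13 mm farther back than shut.
Start: joints at [1.006, 0.527, 1.433, -0, 1.181, -0.178], TCP at [0.236, 0.579, 0.231] pointing down, gripper open.
Joint ranges: [-3.08, 3.08], [-0.75, 2.2], [0.22, 2.44], [-1.43, 4.57], [0, 2.65], [-2.85, 2.85]. Speed limits (rad/s): [2.79, 2.79, 3.14, 3.14, 3.14, 3.14].

## Interface

Orientations are given as a unit quaternion [x, y, z, w].
In Python, from station import sense, snapshot, camera_info, sign_off, tcp_to_grasp gives the robot as it stands.
- The arm moves only by the shell command python3 -m inch 'ROWS' [FORCE]. ROWS is JSON, a list of rows, each a list of 3 entries, a list of its own where there are three numbers: the closure, from -1 (fully open) to 1 (shut), so that 0 is half open, then the shift along the tool's x, y, z normalised to -1 to 1, where 1 is 10 cm, then the turn, a rotation vector about the tool's x, y, z normalised to -1 to 1, where 1 is 360 degrees. In form: [[jaw, [dx, dy, dz], [ax, ay, az]], ...]. A call has 1 to 20 rows; each row is the pose to reach, as a shift and turn from the pose commanded when the call began, along the tool's axes at that moment, turning the shorter way round; what a row does not reach only later rows make up. A row lasts 1/10 s, in which the tool goes at most 50 mm and 8.59 degrees, less where a joint would pass 70% of its speed; a pose out of reach is approached as far as the arm can. A call with a number of a shift or a turn outside -1 to 1 is refused whole. A call with a gripper value outside its range is refused whole. The fingers move at their own pace and stop on an object; FORCE is the grip in N (left out, the last holds). Time passes only in rows, so rows that repeat a pose let the fingers close. It gives the time, the measured TCP pose, the force and the opening at its end, in the units of the state.
- sense(): the state, without advancing time (a new reading comes with each control period).
- snapshot(name): name is "side" or "top" or "wrist"; returns (picture, depth): 384x512x3 uint8, blue, green, red; 384x512 float32, m along the optical axis (not along the pixel's ray), 0 where there is no reading.
- camera_info(name): a dict with "K" (3x3 intrinsics, pixels), "origin" and "orientation" of the camera in the world. Camera axes: x right, y down, z forward; pixel columns grow to the right and rows downward; lengths in m; the calibration is good to about 2 mm. A picture is of the moment at which its call begins: read the wrist's pose just before it. camera_info takes no time and is no camera call; for the wrist camera it gives the pose at the moment of the call.
- sign_off(): hands the job in, once; it reports no verdict.
The state is a dict: "t": time; "q": joint angles; "qd": joint speeds; "tau": joint torques, N m; "tcp_pos": TCP position; "tool_rot": TCP orientation; "force": force on the tool from outside, world axes, zero at the start; "ft_torque": the same for the moment, N m; "finger_gap": opening from 0.0 (shut) to 1.0 (fully open).
Only numpy, scipy, OpenCV 4.12 (cv2) and the standard library are available. Lean on these libraries where they do the work, as an engineer would, in place of code of your own. Each camera call takes 0.05 s, during which the arm holds its last target.

## Task

Drop the shelf's brass gate fully open, slide every striker case lying on the table into the bay under the sample of its own colour (teal disc, ivory coin pair, copper ring) until it is fully home, and then shut the gate upright again. Also lay every maroon coin carton level across the narrow bamboo beam, balanced on its middle; leave the other goods where they are.

Things in the scene. Friction and masses are not known exactly. Their poses are not given: they have to be found in the camera images.
- shelf: Low bamboo shelf, fixed. Origin: table level, middle of its mouth plane; x points into the bays, y along the front. Three bays centred at y = -62, 0, 62 mm: each 50 mm wide, 16 mm high, floor 10 mm above the table, from x = 0 to a solid stop at x = 126 mm. 12 mm walls between them have rounded noses at x = 0. Roof: x = 12 to 138 mm, z = 26 to 34 mm. 198 mm wide.
- gate (a joint): Brass gate across the mouths, hinged along its lower edge (shelf x = -8, z = 7.5 mm). 0 = shut (upright); 1.57 = fully open, tipped towards the robot and lying level, upper face 10.5 mm above the table. Plate 192 wide, 42 tall, 6 mm thick. Slight hinge friction: stays put below about 0.3 rad, falls open by itself beyond about 0.5 rad. Starts shut or slightly ajar.
- gate_bar (a point): Middle of the gate's round pull bar (9 mm thick, 140 mm long along the shelf's y), 80 mm from the hinge line, on two arms 60 mm either side of the middle; 33 mm free gap between bar and plate. Gate shut: 87.5 mm above the table; fully open: 7.5 mm above it, at shelf x = -88 mm.
- case_teal: a smoky teal flat striker case: slab 120 (x) x 46 (y) x 12 (z) mm, 80 g, lying flat; origin: centre of its underside. Either end may go first. May be absent.
- case_ivory: an ivory flat striker case: slab 120 (x) x 46 (y) x 12 (z) mm, 80 g, lying flat; origin: centre of its underside. Either end may go first. May be absent.
- case_copper: a copper-brown flat striker case: slab 120 (x) x 46 (y) x 12 (z) mm, 80 g, lying flat; origin: centre of its underside. Either end may go first. May be absent.
- sample_teal: Display sample fixed on the shelf roof (34 mm above the table): one teal disc (a striker, 41 mm across, 9 mm thick). It marks the bay below it for the teal case. Its axes are parallel to the shelf's; its origin (underside) lies on the bay's centre line, 66 mm behind the mouth: straight above the centre of a case pushed fully home.
- sample_ivory: Display sample fixed on the shelf roof (34 mm above the table): two ivory discs (coins, 31 mm across, 8 mm thick) one behind the other. It marks the bay below it for the ivory case. Its axes are parallel to the shelf's; its origin (underside) lies on the bay's centre line, 66 mm behind the mouth: straight above the centre of a case pushed fully home.
- sample_copper: Display sample fixed on the shelf roof (34 mm above the table): a copper ring (52 mm across, 6 mm thick, dark centre). It marks the bay below it for the copper case. Its axes are parallel to the shelf's; its origin (underside) lies on the bay's centre line, 66 mm behind the mouth: straight above the centre of a case pushed fully home.
- carton_a: Maroon coin carton with two gold bands: 120 (x) x 34 (y) x 34 (z) mm, 120 g; origin: centre of its underside. May be absent.
- carton_a_center (a point): Centre of carton_a.
- carton_b: Maroon coin carton with two gold bands: 120 (x) x 34 (y) x 34 (z) mm, 120 g; origin: centre of its underside. May be absent.
- carton_b_center (a point): Centre of carton_b.
- stand: Display stand, fixed: a bamboo beam 240 mm long (its x), 40 mm wide (its y), level top 85 mm above the table, on two posts; dark foot 200 x 80 x 10 mm. Origin: table level, under the middle.
- beam_top (a point): Middle of the beam's top face; axes as the stand's.
- pot: Jute-brown ceramic pot, 90 mm across, 85 mm tall; bystander, leave alone. Origin: centre of its underside.
- striker: Loose teal striker, 41 mm across, 10 mm thick; bystander, leave alone. Origin: centre of its underside.
- coin_a: Loose ivory coin, 32 mm across, 8 mm thick; bystander, leave alone. Origin: centre of its underside.
- coin_b: Loose ivory coin, 32 mm across, 8 mm thick; bystander, leave alone. Origin: centre of its underside.
- pocket_ring: Loose copper pocket ring, 60 mm across, 8 mm thick; bystander, leave alone. Origin: centre of its underside.
- powder_tin: White powder tin, 60 mm across, 120 mm tall; bystander, leave alone. Origin: centre of its underside.
- polish_jar: Amber polish jar, 60 mm across, 80 mm tall; bystander, leave alone. Origin: centre of its underside.
Not all that is in view belongs to the job. Leave any blue look-alike of the carton_b alone.

How it is judged:
On the way, in this order (a step that is already met when the one before it is completed fails the run):
1. the gate is fully open (beyond 1.45 rad) (value of joint gate above 1.45 rad), for 0.2 s.
2. every case present is fully home in its own bay (x of case_teal in the frame of sample_teal between -0.006 and 0.006 m and y of case_teal in the frame of sample_teal between -0.005 and 0.005 m and z of case_teal in the frame of sample_teal between -0.029 and -0.007 m and angle between the x axis of each of case_teal, case_ivory, case_copper and the x axis of shelf, either way round below 0.08 rad and x of case_ivory in the frame of sample_ivory between -0.006 and 0.006 m and y of case_ivory in the frame of sample_ivory between -0.005 and 0.005 m and z of case_ivory in the frame of sample_ivory between -0.029 and -0.007 m and x of case_copper in the frame of sample_copper between -0.006 and 0.006 m and y of case_copper in the frame of sample_copper between -0.005 and 0.005 m and z of case_copper in the frame of sample_copper between -0.029 and -0.007 m), for 0.2 s.
3. the gate is shut (value of joint gate below 0.08 rad), for 0.2 s.
At the end, for the whole second after the job is handed in: Each case present is in the bay under its colour's sample, within 6 mm of fully home; gate within 0.08 rad of shut; each carton present at rest, level across the beam, centre within 14 mm of its centre line and 110 mm of its middle, within 0.35 rad of square to it (all of step 2 and z of carton_a_center in the frame of beam_top between 0.013 and 0.021 m and y of carton_a_center in the frame of beam_top between -0.014 and 0.014 m and x of carton_a_center in the frame of beam_top between -0.11 and 0.11 m and angle between carton_a's own x axis and vertical between 1.5 and 1.64 rad and angle between the x axis of each of carton_a, carton_b and the y axis of stand, either way round below 0.35 rad and linear speed of each of carton_a, carton_b below 0.02 m/s and z of carton_b_center in the frame of beam_top between 0.013 and 0.021 m and y of carton_b_center in the frame of beam_top between -0.014 and 0.014 m and x of carton_b_center in the frame of beam_top between -0.11 and 0.11 m and angle between carton_b's own x axis and vertical between 1.5 and 1.64 rad and value of joint gate below 0.08 rad); the robot touches nothing.
It fails at once if a bystander (pot, striker, coins, ring, tin, jar) is moved by more than 40 mm (distance of any of pot, striker, coin_a, coin_b, pocket_ring, powder_tin, polish_jar from where it was at the start of the episode above 0.04 m).
Of case_teal, case_ivory, case_copper, carton_a, carton_b only 4 to 5 are there at a start; the rules pass over those that are not, and their reading is None.
At some moment in a run one of case_teal, case_ivory, case_copper may be knocked a few centimetres aside while the robot is not near it.
Once in a run the grip may slacken for a moment while it holds something.
It also fails if it takes over 210 s, if anything falls off the work surface, if the arm or the gripper's body presses on something with over 40 N, if the wrist force passes 120 N, or if a joint passes its speed limit or range.

## Working session

There is one attempt and no reset: what is moved stays moved. The work goes in short steps, Python scripts to look and compute and a shell command to move; the robot and the scene stay as the last step left them, time stands still between calls to the robot, and variables do not carry over. Pictures are saved under pics/ and viewed, and the job is handed in when it is done.

```bash
ls; mkdir -p pics; python3 - <<'E'
from station import *
import cv2
s=sense();print({k:(v if not hasattr(v,'round') or isinstance(v,float) else v.round(3)) for k,v in s.items()})
print(tcp_to_grasp if not callable(tcp_to_grasp) else tcp_to_grasp())
for n in("side","top"):
    p,d=snapshot(n);cv2.imwrite(f"pics/{n}0.png",p)
    print(n,camera_info(n))
E
```

```text
pics
{'t': 0.0, 'q': array([ 1.006,  0.528,  1.434, -0.   ,  1.181, -0.179]), 'qd': array([ 0.002, -0.   ,  0.002,  0.   ,  0.001,  0.   ]), 'tau': array([ 0.0000e+00, -4.4234e+01, -1.7803e+01, -0.0000e+00,  8.0000e-03,
       -0.0000e+00]), 'tcp_pos': array([0.235, 0.578, 0.23 ]), 'tool_rot': array([ 0.192,  0.981, -0.001, -0.   ]), 'force': array([-0.115,  0.268,  0.276]), 'ft_torque': array([-0.015, -0.005,  0.021]), 'finger_gap': 0.9951634722497729}
0.0187
side {'K': array([[463.64348352,   0.        , 260.00040537],
       [  0.        , 463.64348352, 194.33661941],
       [  0.        ,   0.        ,   1.        ]]), 'origin': array([ 0.14500096, -1.0376099 ,  0.76513787]), 'orientation': array([ 0.85518066, -0.12799469,  0.08753226, -0.49459226])}
top {'K': array([[372.62357765,   0.        , 261.38442461],
       [  0.        , 372.62357765, 185.47054554],
       [  0.        ,   0.        ,   1.        ]]), 'origin': array([0.31463681, 0.08524833, 1.07566085]), 'orientation': array([ 0.7042549 , -0.70232382,  0.07333706, -0.07340274])}
```

View pics/top0.png

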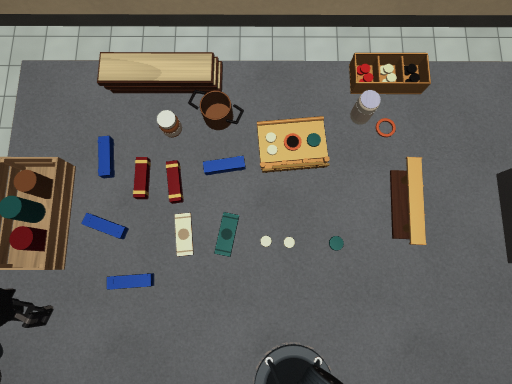

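View pics/side0.png

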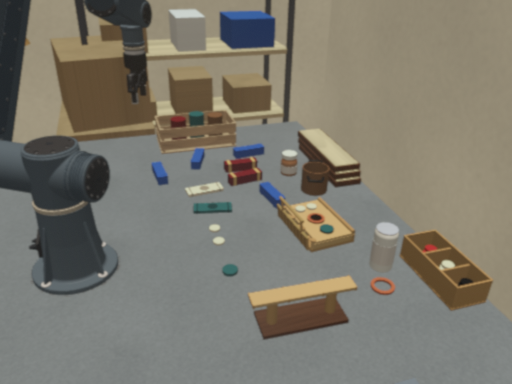

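Top picture: the shelf is at about (293,145), with samples left to right ivory (271,143), copper ring (293,142) and teal (314,140). The teal case is at (227,234) and the ivory case at (183,234); I see no copper case. The two maroon cartons with gold bands are at (141,177) and (174,181). Four blue look-alikes are at (105,157), (104,226), (130,282) and (224,165). The stand is at (410,200). Next I'll enlarge and measure these.

```bash
cat > h.py <<'E'
import numpy as np,cv2,sys
from scipy.spatial.transform import Rotation as R
from station import *
def snap(n):
    ci=camera_info(n);p,d=snapshot(n);K=ci["K"]
    v,u=np.mgrid[0:384,0:512]
    c=np.stack([(u-K[0,2])/K[0,0]*d,(v-K[1,2])/K[1,1]*d,d],-1)
    X=c@R.from_quat(ci["orientation"]).as_matrix().T+ci["origin"]
    X[d<=0]=np.nan
    return p,d,X,ci
def proj(ci,P):
    c=R.from_quat(ci["orientation"]).inv().apply(np.atleast_2d(P)-ci["origin"])
    return (c@ci["K"].T)[:,:2]/c[:,2:]
def tool(d): # world shift -> tool units
    s=sense();r=R.from_quat(s["tool_rot"]);return r.inv().apply(d)/0.1
def st():
    s=sense();print("t %.2f"%s["t"],"tcp",s["tcp_pos"].round(4),"rpy",R.from_quat(s["tool_rot"]).as_matrix().round(3).tolist(),"F",s["force"].round(1),"gap %.3f"%s["finger_gap"],"q",s["q"].round(2))
E
python3 - <<'E'
from h import *
p,d,X,ci=snap("top")
def big(n,r0,r1,c0,c1,f):
    cv2.imwrite(n,cv2.resize(p[r0:r1,c0:c1],None,fx=f,fy=f,interpolation=cv2.INTER_CUBIC))
big("pics/c1.png",100,270,90,250,3.5);big("pics/c2.png",110,180,250,340,8)
hsv=cv2.cvtColor(p,cv2.COLOR_BGR2HSV)
def rect(nm,r0,r1,c0,c1,zmin,zmax):
    m=np.zeros(d.shape,bool);m[r0:r1,c0:c1]=1
    m&=(X[...,2]>zmin)&(X[...,2]<zmax)
    P=X[m]
    (c,s,a)=cv2.minAreaRect((P[:,:2]*1000).astype(np.float32))
    print(nm,len(P),"c",np.round(c,1),"size",np.round(s,1),"ang",round(a,1),"z",np.percentile(P[:,2],[5,50,95]).round(4))
rect("ivory",205,262,168,198,.006,.03)
rect("teal",205,262,210,245,.006,.03)
rect("cartL",150,205,130,154,.025,.05)
rect("cartR",155,208,162,186,.025,.05)
rect("blue",150,180,198,250,.025,.05)
rect("beam",150,250,400,432,.075,.1)
rect("foot",160,245,385,410,.005,.03)
rect("roof",118,160,255,330,.028,.039)
rect("shelfall",112,176,250,335,.006,.12)
rect("samples",118,160,255,330,.0385,.05)
rect("gatetop",140,180,250,335,.05,.12)
rect("pot",85,135,185,245,.06,.1)
rect("tin",85,125,355,382,.1,.13)
rect("jar",105,140,155,185,.06,.1)
rect("c1",230,250,255,275,.005,.02);rect("c2",230,250,280,300,.005,.02);rect("st",232,255,325,348,.005,.02)
E
```

```text
ivory 689 c [397.7 316. ] size [119.4  66.1] ang 3.6 z [0.0092 0.0122 0.0152]
teal 694 c [401.8 178.4] size [ 57.4 127.4] ang 78.7 z [0.009  0.0121 0.0152]
cartL 519 c [559.2 433.7] size [118.8  36.3] ang 0.2 z [0.0301 0.0341 0.0375]
cartR 508 c [548.8 338.8] size [120.5  35.5] ang 8.2 z [0.03   0.0341 0.0373]
blue 494 c [598.6 195.3] size [ 36.3 119.3] ang 8.5 z [0.0306 0.0341 0.0374]
beam 1380 c [ 486.8 -331.6] size [ 43.8 239.7] ang 88.3 z [0.0806 0.0846 0.0875]
foot 1073 c [ 487.6 -314.5] size [ 48.3 200.6] ang 88.0 z [0.0066 0.0098 0.0142]
roof 2054 c [674.9  -4. ] size [126.4 205.8] ang 0.3 z [0.031  0.0342 0.0379]
shelfall 3462 c [669.7  -5.7] size [187.6 213.7] ang 6.0 z [0.0127 0.0353 0.053 ]
samples 728 c [674.1  -5.1] size [126.1 207.5] ang 0.5 z [0.0389 0.0415 0.045 ]
gatetop 204 c [582.8 -11.7] size [ 12.1 186.4] ang 5.4 z [0.0506 0.0895 0.0942]
pot 523 c [757.9 218.8] size [158.7  88.5] ang 62.4 z [0.0625 0.0761 0.0865]
tin 389 c [ 759.8 -212.5] size [56.8 57.7] ang 86.3 z [0.1049 0.1192 0.1225]
jar 292 c [717.8 357.3] size [52.4 51.3] ang 89.1 z [0.0712 0.08   0.0829]
c1 89 c [378.9  72.1] size [28.2 28.4] ang 0.2 z [0.0054 0.008  0.011 ]
c2 88 c [381.9   2.5] size [29.8 42.7] ang 44.6 z [0.0055 0.0081 0.0106]
st 166 c [ 380.7 -129.2] size [42.5 55.3] ang 75.6 z [0.0061 0.0097 0.0127]
```

View pics/c1.png

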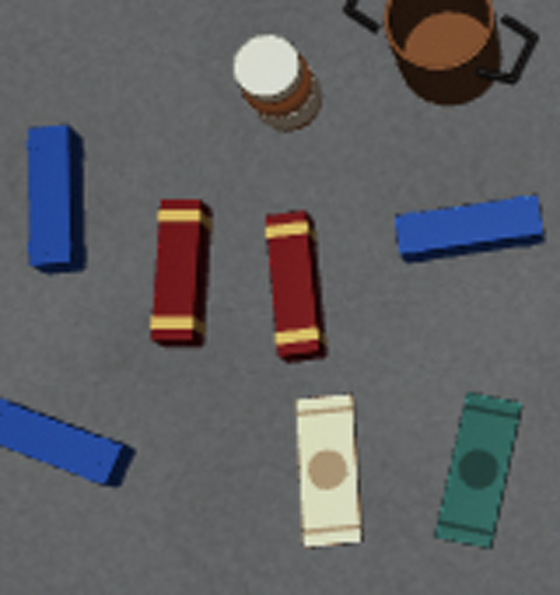

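View pics/c2.png

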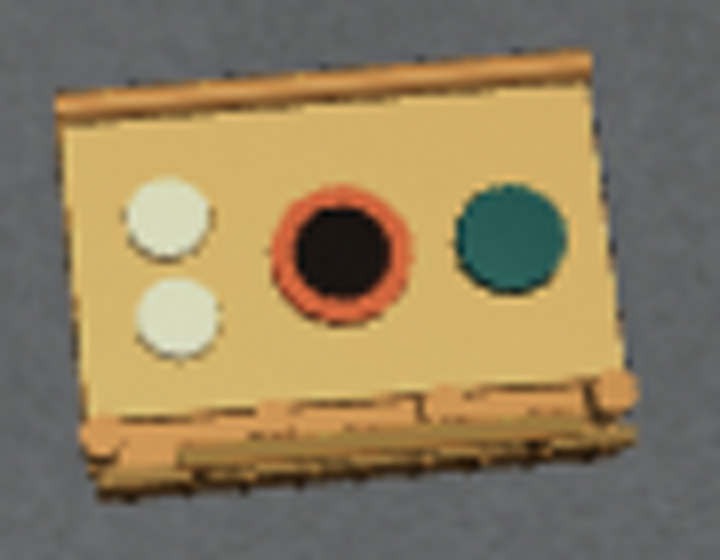

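The two maroon cartons with gold bands are confirmed and the blue boxes ruled out. Heights match the description (12, 34 and 85 mm). The bays from left (+y) are ivory, copper, teal. Next I'll refine the poses by colour.

```bash
cat >> h.py <<'E'
BOX=dict(ivory=(195,275,150,205),teal=(195,275,206,260),cartL=(145,210,125,157),cartR=(145,212,158,190))
def cmask(p,kind):
    h=cv2.cvtColor(p,cv2.COLOR_BGR2HSV).astype(int);H,S,V=h[...,0],h[...,1],h[...,2]
    if kind=="ivory":return (V>150)&(S<110)&(H>12)&(H<50)
    if kind=="teal":return (H>75)&(H<97)&(S>90)&(V>30)
    if kind=="maroon":return ((H<6)|(H>172))&(S>150)&(V>40)|((H>10)&(H<28)&(S>90)&(V>140))
def pose(p,X,kind,box,zlo,zhi):
    m=np.zeros(p.shape[:2],bool);r0,r1,c0,c1=box;m[r0:r1,c0:c1]=1
    m&=cmask(p,kind)&(X[...,2]>zlo)&(X[...,2]<zhi)
    m=m.astype(np.uint8);n,l,s,c=cv2.connectedComponentsWithStats(cv2.morphologyEx(m,cv2.MORPH_CLOSE,np.ones((5,5),np.uint8)))
    k=1+np.argmax(s[1:,4]);
    cn,_=cv2.findContours((l==k).astype(np.uint8),cv2.RETR_EXTERNAL,cv2.CHAIN_APPROX_NONE)
    mm=np.zeros_like(m);cv2.drawContours(mm,cn,-1,1,-1)
    P=X[(mm>0)&(X[...,2]>zlo)&(X[...,2]<zhi)]
    (c,s,a)=cv2.minAreaRect((P[:,:2]*1000).astype(np.float32))
    q=P[:,:2]-P[:,:2].mean(0);w,V=np.linalg.eigh(q.T@q);ax=V[:,1]*np.sign(V[0,1]+1e-9)
    return P.mean(0),np.degrees(np.arctan2(ax[1],ax[0])),np.round(s,1),np.array(c)/1000,len(P)
E
python3 - <<'E'
from h import *
p,d,X,ci=snap("top")
for n,k,z in(("ivory","ivory",(.004,.02)),("teal","teal",(.004,.02)),("cartL","maroon",(.028,.042)),("cartR","maroon",(.028,.042))):
    r=pose(p,X,k,BOX[n],*z);print(n,r[0].round(4),"yaw %.1f"%r[1],r[2],r[3].round(4),r[4])
# samples
h=cv2.cvtColor(p,cv2.COLOR_BGR2HSV).astype(int)
sub=np.zeros(d.shape,bool);sub[118:162,255:330]=1
Z=(X[...,2]>.036)
mt=sub&cmask(p,"teal");mi=sub&(h[...,1]<70)&(h[...,2]>140)
mr=sub&(((h[...,0]<10)&(h[...,1]>140)&(h[...,2]>120)))|(sub&(h[...,2]<50));mr[:,:280]=0;mr[:,305:]=0;mr[:128]=0;mr[155:]=0
C=[]
for m in(mi,mr,mt):
    C.append(X[m].mean(0));v,u=np.where(m);print(m.sum(),C[-1].round(4),u.mean().round(1),v.mean().round(1))
C=np.array(C);print(np.linalg.norm(C[0]-C[1]),np.linalg.norm(C[1]-C[2]))
e=C[0]-C[2];yaw=np.arctan2(-e[0],e[1]);print("yaw",np.degrees(yaw))
# gate bar
m=np.zeros(d.shape,bool);m[140:180,250:335]=1;m&=(X[...,2]>.06)
P=X[m];(c,s,a)=cv2.minAreaRect((P[:,:2]*1000).astype(np.float32));print("bar",P.mean(0),c,s,a,P[:,2].max())
# beam
m=np.zeros(d.shape,bool);m[150:250,395:435]=1;m&=(X[...,2]>.079)&(X[...,2]<.092)
P=X[m];q=P[:,:2]-P[:,:2].mean(0);w,V=np.linalg.eigh(q.T@q);print("beam",P.mean(0),V[:,1],cv2.minAreaRect((P[:,:2]*1000).astype(np.float32)))
E
```

```text
ivory [0.3976 0.307  0.0122] yaw 6.0 [119.2  45.7] [0.3983 0.307 ] 677
teal [0.3985 0.1849 0.0121] yaw -11.2 [ 45.6 119.5] [0.399  0.1849] 677
cartL [0.5589 0.4345 0.0343] yaw 0.2 [ 36.2 118.4] [0.5592 0.4352] 477
cartR [0.5476 0.3384 0.0343] yaw 8.2 [119.7  33.8] [0.549  0.3388] 470
151 [0.659 0.058 0.042] 271.0 143.0
203 [nan nan nan] 292.0 141.5
129 [nan nan nan] 313.1 139.4
nan nan
yaw nan
bar [ 0.58086231 -0.01127355  0.08989292] (581.4979248046875, -11.955055236816406) (9.475324630737305, 138.55316162109375) 5.5711517333984375 0.09547885577361437
beam [ 0.48343122 -0.33043319  0.08458494] [-0.9993756   0.03533278] ((486.811767578125, -331.0423889160156), (44.139404296875, 239.6793212890625), 87.9046859741211)
```

```bash
python3 - <<'E'
from h import *
p,d,X,ci=snap("top")
h=cv2.cvtColor(p,cv2.COLOR_BGR2HSV).astype(int)
sub=np.zeros(d.shape,bool);sub[118:162,255:330]=1
mt=sub&cmask(p,"teal");mi=sub&(h[...,1]<70)&(h[...,2]>140)
mr=sub&(((h[...,0]<10)&(h[...,1]>140)&(h[...,2]>120)))|(sub&(h[...,2]<50));mr[:,:280]=0;mr[:,305:]=0;mr[:128]=0;mr[155:]=0
C=[]
for m in(mi,mr,mt):
    C.append(np.nanmean(X[m],0));print(C[-1].round(4))
C=np.array(C);print(np.linalg.norm(C[0]-C[1]),np.linalg.norm(C[1]-C[2]))
e=C[0]-C[2];yaw=np.arctan2(-e[0],e[1]);print("yaw",np.degrees(yaw))
# roof rectangle
m=sub&(X[...,2]>.03)&(X[...,2]<.05)&((h[...,0]>14)&(h[...,0]<24)|mt|mi|mr)
m=cv2.morphologyEx(m.astype(np.uint8),cv2.MORPH_OPEN,np.ones((3,3)))>0
P=X[m];print(cv2.minAreaRect((P[:,:2]*1000).astype(np.float32)))
ys=np.radians(5.4);ex=np.array([np.cos(ys),np.sin(ys)]);ey=np.array([-ex[1],ex[0]])
m=sub.copy();m[140:180,250:335]=1;m&=X[...,2]>.06
b=X[m][:,:2].mean(0);o=C[:,:2].mean(0)
print("bar in shelf x:",66+1000*(b-o)@ex,"y",1000*(b-o)@ey)
E
```

```text
[0.6589 0.0579 0.0423]
[ 0.664  -0.0031  0.0404]
[ 0.6699 -0.0643  0.0429]
0.06127718639566182 0.061517681117009414
yaw 5.121223088773993
((671.4661254882812, -3.7738265991210938), (132.1356964111328, 205.2391357421875), 0.3814608156681061)
bar in shelf x: -17.78238933159028 y -1.2785924643582152
```

```bash
cat >> h.py <<'E'
ys=np.radians(5.3);EX=np.array([np.cos(ys),np.sin(ys),0]);EY=np.array([-EX[1],EX[0],0]);O=np.array([.5986,-.0093,0])
def S(x,y,z): return O+EX*x/1000+EY*y/1000+np.array([0,0,z/1000])
def goal(P,jaw):
    s=sense();r=R.from_quat(s["tool_rot"]);a=np.radians(jaw);best=None
    for f in(0,np.pi):
        y=np.array([np.cos(a+f),np.sin(a+f),0]);z=np.array([0,0,-1.]);x=np.cross(y,z)
        G=R.from_matrix(np.stack([x,y,z],1));v=(r.inv()*G).as_rotvec()
        if best is None or abs(v[2])<abs(best[2]):best=v
    d=r.inv().apply(np.asarray(P)-s["tcp_pos"])/.1
    print("goal",np.round(P,4),"shift",d.round(3),"turn",(best/2/np.pi).round(4),"deg",np.degrees(best[2]).round(1));st()
E
python3 - <<'E'
from h import *
goal(S(10,0,200),95.3)
E
python3 -m inch '[[1,[0,0.5,0],[0,0,-0.02]],[1,[0,-0.3,0],[0,0,-0.05]],[1,[0.2,-0.9,0],[0,0,-0.0764]],[1,[0.2,-0.9,0],[0,0,-0.0764]],[1,[0.2,-0.9,0],[0,0,-0.0764]]]' 60; python3 -c "
from h import *
goal(S(10,0,200),95.3)"
```

```text
goal [ 0.6086 -0.0084  0.2   ] shift [-5.668 -4.029  0.312] turn [-0.0002 -0.0001 -0.0763] deg -27.5
t 0.25 tcp [0.2356 0.5786 0.2308] rpy [[-0.926, 0.377, -0.001], [0.377, 0.926, -0.001], [0.0, -0.001, -1.0]] F [ 0.  -0.5  0.5] gap 1.001 q [ 1.01  0.53  1.43 -0.    1.18 -0.18]
t: 0.75
tcp_pos: [0.1781, 0.4961, 0.2293]
tool_rot: [-0.047, 0.999, -0.005, -0.004]
force: [0.3, 0.8, 0.5]
finger_gap: 0.144
goal [ 0.6086 -0.0084  0.2   ] shift [-3.81  -5.427  0.317] turn [-0.0016 -0.0013  0.0004] deg 0.1
t 0.75 tcp [0.1781 0.4961 0.2293] rpy [[-0.995, -0.095, -0.007], [-0.095, 0.995, -0.011], [0.008, -0.01, -1.0]] F [0.3 0.8 0.5] gap 0.144 q [ 1.01  0.4   1.67  0.    1.08 -0.65]
```

```bash
python3 -m inch '[[1,[-0.4,-0.2,0],[0,0,0]],[1,[-0.8,-0.5,0],[0,0,0]],[1,[-1,-0.9,0],[0,0,0]]]'
python3 -m inch '[[1,[-0.35,-0.35,0],[0,0,0]],[1,[-0.7,-0.7,0],[0,0,0]],[1,[-1,-1,0],[0,0,0]]]'
python3 -m inch '[[1,[-0.35,-0.35,0],[0,0,0]],[1,[-0.7,-0.7,0],[0,0,0]],[1,[-1,-1,0],[0,0,0]]]'
python3 -m inch '[[1,[-0.2,-0.35,0],[0,0,0]],[1,[-0.4,-0.7,0],[0,0,0]],[1,[-0.6,-1,0],[0,0,0]]]'
python3 -m inch '[[1,[0,-0.35,0],[0,0,0]],[1,[0,-0.7,0],[0,0,0]],[1,[0,-1,0],[0,0,0]],[1,[0,-1,0],[0,0,0]]]'
python3 -c "
from h import *
goal(S(10,0,68),95.3)"
```

```text
t: 1.05
tcp_pos: [0.2954, 0.4242, 0.2321]
tool_rot: [-0.047, 0.999, 0.002, 0.003]
force: [0.3, -0.6, 0.6]
finger_gap: -0.0
t: 1.35
tcp_pos: [0.4026, 0.3312, 0.2318]
tool_rot: [-0.046, 0.999, 0.0, 0.001]
force: [1.2, 0.5, -0.1]
finger_gap: 0.003
t: 1.65
tcp_pos: [0.5118, 0.2405, 0.2317]
tool_rot: [-0.046, 0.999, 0.0, 0.001]
force: [0.2, -0.2, -0.4]
finger_gap: 0.003
t: 1.95
tcp_pos: [0.5797, 0.1463, 0.2315]
tool_rot: [-0.046, 0.999, -0.0, 0.0]
force: [1.0, 0.3, -0.2]
finger_gap: -0.003
t: 2.35
tcp_pos: [0.5889, 0.0448, 0.2315]
tool_rot: [-0.044, 0.999, -0.001, 0.001]
force: [-0.0, -0.5, -0.0]
finger_gap: -0.005
goal [ 0.6086 -0.0084  0.068 ] shift [-0.147 -0.544  1.636] turn [-0.0003  0.0002 -0.0007] deg -0.2
t 2.35 tcp [0.5889 0.0448 0.2315] rpy [[-0.996, -0.088, 0.002], [-0.088, 0.996, -0.002], [-0.002, -0.002, -1.0]] F [-0.  -0.5 -0. ] gap -0.005 q [-0.11  0.48  1.52 -0.    1.14 -1.77]
```

```bash
python3 -m inch '[[1,[-0.1,-0.3,0],[0,0,0]],[1,[-0.15,-0.54,0.3],[0,0,0]],[1,[-0.15,-0.54,0.6],[0,0,0]],[1,[-0.15,-0.54,0.6],[0,0,0]]]'
python3 -c "
from h import *
p,d,X,ci=snap('wrist');cv2.imwrite('pics/w1.png',p)
goal(S(10,0,68),95.3)
print(proj(ci,[S(-17.8,0,87.5),S(-17.8,70,87.5),S(-17.8,-70,87.5),S(66,0,43)]).round())
"
```

```text
t: 2.75
tcp_pos: [0.6047, -0.0032, 0.1675]
tool_rot: [-0.046, 0.999, 0.001, -0.004]
force: [-0.8, 0.3, -0.6]
finger_gap: 0.002
goal [ 0.6086 -0.0084  0.068 ] shift [-0.026 -0.058  1.015] turn [ 0.0003 -0.0008  0.0001] deg 0.0
t 2.80 tcp [ 0.606  -0.003   0.1696] rpy [[-0.996, -0.093, -0.005], [-0.093, 0.996, 0.001], [0.005, 0.002, -1.0]] F [0.4 0.6 0.5] gap 0.002 q [-0.19  0.58  1.54  0.    1.03 -1.85]
[[247. 169.]
 [340. 169.]
 [153. 169.]
 [249. 246.]]
```

View pics/w1.png

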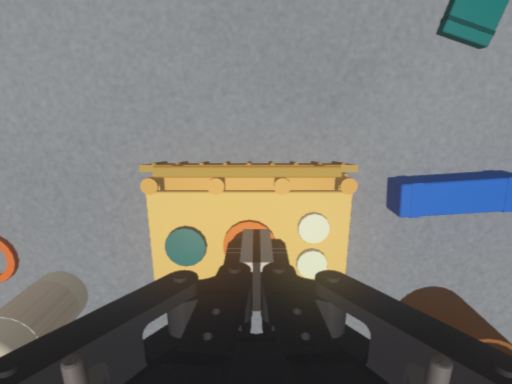

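The wrist picture shows the gate bar in row 168, centred near column 249. The ring sample is at (249,246). Both match the predicted positions. I'll go down behind the bar and pull.

```bash
python3 -m inch '[[1,[-0.04,-0.05,0.4],[0,0,0]],[1,[-0.04,-0.05,0.8],[0,0,0]],[1,[-0.04,-0.05,1],[0,0,0]],[1,[-0.04,-0.05,1],[0,0,0]]]'
python3 -m inch '[[1,[0.1,0,0],[0,0,0]],[1,[0.25,0,0],[0,0,0]],[1,[0.4,0,0],[0,0,0]],[1,[0.55,0,0],[0,0,0]],[1,[0.7,0,0],[0,0,0]],[1,[0.8,0,-0.1],[0,0,0]],[1,[0.8,0,-0.1],[0,0,0]],[1,[0.8,0,-0.3],[0,0,0]],[1,[0.8,0,-0.3],[0,0,0]]]'
python3 -c "
from h import *
p,d,X,ci=snap('wrist');cv2.imwrite('pics/w2.png',p)
p,d,X,ci=snap('side');cv2.imwrite('pics/s2.png',cv2.resize(p[150:300,230:400],None,fx=4,fy=4))
goal(S(10,0,68),95.3)
"
```

```text
t: 3.2
tcp_pos: [0.6106, -0.007, 0.0699]
tool_rot: [-0.047, 0.999, 0.001, -0.002]
force: [-0.2, 0.2, 0.3]
finger_gap: -0.003
t: 4.1
tcp_pos: [0.5352, -0.0163, 0.1044]
tool_rot: [-0.047, 0.999, -0.001, 0.004]
force: [0.2, -0.1, -0.4]
finger_gap: -0.001
goal [ 0.6086 -0.0084  0.068 ] shift [-0.753  0.006  0.346] turn [-0.0002  0.0006  0.0002] deg 0.1
t 4.20 tcp [ 0.5335 -0.016   0.1024] rpy [[-0.996, -0.093, 0.004], [-0.093, 0.996, -0.001], [-0.003, -0.001, -1.0]] F [-0.7 -0.3  0.2] gap 0.000 q [-0.24  0.6   1.78  0.    0.76 -1.9 ]
```

View pics/w2.png

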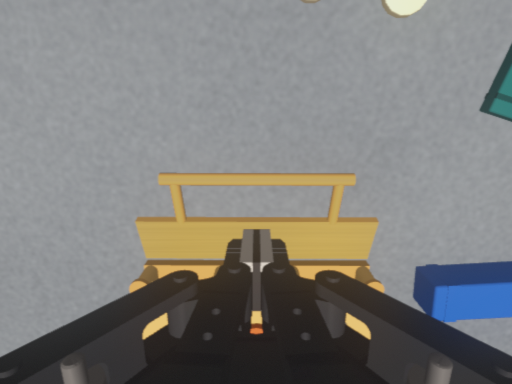

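View pics/s2.png

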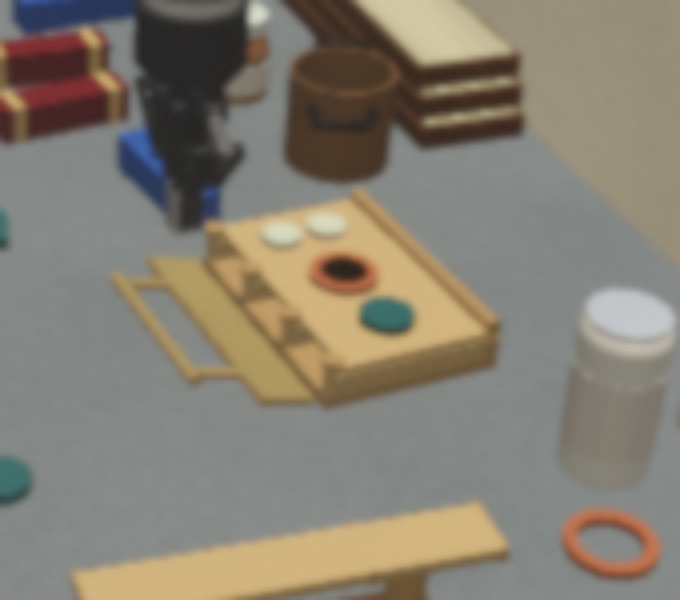

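The gate lies level (side crop: plate and bar flat on the table in front of the mouths). I'll check the bar position in the wrist depth and re-measure the cases.

```bash
python3 -c "
from h import *
p,d,X,ci=snap('wrist')
b=np.nanmedian(X[178:183,200:320].reshape(-1,3),0);q=b-O;print('bar',b.round(4),'shelf',(1e3*q@EX).round(1),(1e3*q@EY).round(1))
for v,u0,u1 in((180,150,365),(240,130,390)):
  for u in range(u0,u1,12):
    x=X[v,u]; 
    if x[2]>.007: q=x-O; print(v,u,(1e3*q@EX).round(1),(1e3*q@EY).round(1),x[2].round(4),end=';')
print()
p,d,X,ci=snap('top')
for n,k,z in(('ivory','ivory',(.004,.02)),('teal','teal',(.004,.02))):
    r=pose(p,X,k,BOX[n],*z);print(n,r[0].round(4),'yaw %.1f'%r[1],r[2],r[3].round(4),r[4])
    a=np.radians(r[1]);c=np.r_[(r[0][:2]+r[3])/2,0];g=c-.040*np.array([np.cos(a),np.sin(a),0]);g[2]=.10;goal(g,90+r[1])
"
```

```text
bar [ 0.5225 -0.0133 -0.    ] shelf -76.2 3.0
180 174 -80.5 -61.6 0.0222;180 330 -80.6 56.5 0.0216;240 142 -27.0 -94.5 0.0132;240 154 -26.5 -84.9 0.0121;240 166 -26.8 -74.6 0.0128;240 178 -27.3 -64.3 0.0139;240 190 -26.7 -54.7 0.0124;240 202 -27.2 -44.4 0.0135;240 214 -27.5 -34.4 0.0141;240 226 -27.0 -24.5 0.013;240 238 -72.2 -8.1 0.111;240 250 -76.1 -2.2 0.1194;240 262 -75.9 3.2 0.119;240 274 -72.7 9.1 0.1121;240 286 -27.2 25.4 0.0133;240 298 -26.9 35.5 0.0126;240 310 -27.2 45.4 0.0133;240 322 -27.3 55.4 0.0134;240 334 -27.4 65.3 0.0136;240 346 -27.1 75.5 0.0129;240 358 -27.4 85.3 0.0134;240 370 -27.1 95.5 0.0128;Traceback (most recent call last):
  File "<string>", line 12, in <module>
    r=pose(p,X,k,BOX[n],*z);print(n,r[0].round(4),'yaw %.1f'%r[1],r[2],r[3].round(4),r[4])
  File "h.py", line 28, in pose
    k=1+np.argmax(s[1:,4]);
        ~~~~~~~~~^^^^^^^^^
    return _wrapfunc(a, 'argmax', axis=axis, out=out, **kwds)
    return bound(*args, **kwds)
ValueError: attempt to get argmax of an empty sequence
```

```bash
python3 -c "
from h import *
p,d,X,ci=snap('wrist');cv2.imwrite('pics/w3.png',p)
q=(X-O);sx=1e3*q@EX;sy=1e3*q@EY;z=X[...,2]*1e3
for a in range(-100,0,6):
  m=(sx>a)&(sx<a+6)&(abs(sy)<95)&(abs(sy)>20)&(z>5)&(z<60)
  print(a+3,m.sum(),np.round(np.percentile(z[m],[10,50,90]),1) if m.any() else '')
p,d,X,ci=snap('top');cv2.imwrite('pics/t3.png',p)
"
```

```text
-97 0 
-91 631 [ 7.2  9.9 11.4]
-85 891 [ 9.5 11.1 12.1]
-79 153 [ 8.5 10.2 11.4]
-73 144 [ 8.3 10.4 11.5]
-67 147 [ 8.7 10.5 11.4]
-61 138 [ 8.1 10.2 11.3]
-55 136 [ 8.3 10.3 11.4]
-49 937 [ 6.3  9.6 10.9]
-43 1246 [ 9.3 10.  10.8]
-37 1188 [ 9.2 10.1 10.8]
-31 1172 [ 9.3 10.  10.9]
-25 1120 [ 9.2 10.  10.8]
-19 1042 [ 9.2 10.1 10.9]
-13 1010 [ 9.3 10.1 10.9]
-7 542 [ 9.2  9.9 10.7]
-1 545 [ 5.8  8.9 30.5]
```

View pics/w3.png

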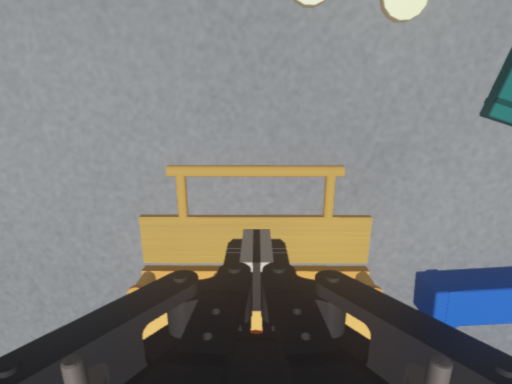

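View pics/t3.png

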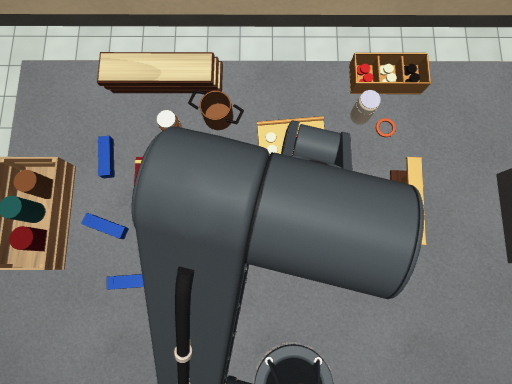

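Gate is level now (plate 10 mm, bar at shelf x = -88). The arm hides the top view, so I'll use the wrist camera for the teal case.

```bash
python3 -m inch '[[1,[0,0.1,-0.4],[0,0,0]],[0,[0.2,0.6,-0.8],[0,0,0]],[-1,[0.3,1,-1],[0,0,0]],[-1,[0.3,1,-1],[0,0,0]]]'
python3 -m inch '[[-1,[0.1,0.4,0],[0,0,0.02]],[-1,[0.2,0.8,0],[0,0,0.04]],[-1,[0.3,1,0],[0,0,0.045]],[-1,[0.3,1,0],[0,0,0.045]]]'
python3 -c "
from h import *
p,d,X,ci=snap('wrist');cv2.imwrite('pics/w4.png',p)
print(proj(ci,[[.399,.185,.012],[.398,.307,.012]]));st()"
```

```text
t: 4.8
tcp_pos: [0.4916, 0.0839, 0.203]
tool_rot: [-0.048, 0.999, 0.0, 0.001]
force: [0.6, -0.4, 0.7]
finger_gap: 0.509
t: 5.2
tcp_pos: [0.4515, 0.1795, 0.2003]
tool_rot: [0.093, 0.996, -0.0, -0.002]
force: [-0.3, -0.4, -1.1]
finger_gap: 1.002
[[251.03688928 123.73462887]
 [365.1631402  100.8042927 ]]
t 5.25 tcp [0.453  0.1784 0.2005] rpy [[-0.983, 0.185, -0.001], [0.185, 0.983, -0.001], [0.001, -0.001, -1.0]] F [ 1.3  0.4 -0.8] gap 1.000 q [ 0.15  0.39  1.8  -0.    0.95 -1.24]
```

View pics/w4.png

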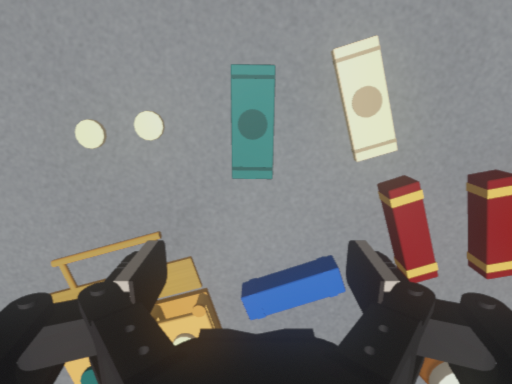

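The wrist picture shows the teal case at (253,122) and the ivory case at (366,100), where predicted. The open gate is at lower left.

```bash
cat >> h.py <<'E'
def wpose(kind,box,zlo=.004,zhi=.02,off=-.040,z=.10,cam="wrist"):
    p,d,X,ci=snap(cam)
    r=pose(p,X,kind,box,zlo,zhi);c=np.r_[r[3],0]
    print(kind,"mean",r[0].round(4),"rectc",r[3].round(4),"yaw %.2f"%r[1],r[2],r[4])
    a=np.radians(r[1]);g=c+off*np.array([np.cos(a),np.sin(a),0]);g[2]=z;goal(g,90+r[1])
E
python3 -c "
from h import *
wpose('teal',(30,200,190,310))
wpose('ivory',(20,180,300,420))
"
```

```text
teal mean [0.3967 0.1866 0.0117] rectc [0.3996 0.186 ] yaw -11.25 [ 44.7 118.2] 4741
goal [0.3604 0.1938 0.1   ] shift [ 0.948 -0.014  1.007] turn [-0.0001 -0.0001  0.0014] deg 0.5
t 5.30 tcp [0.4538 0.1776 0.2007] rpy [[-0.982, 0.187, -0.0], [0.187, 0.982, -0.001], [0.0, -0.001, -1.0]] F [-0.5  0.3 -0.5] gap 0.997 q [ 0.14  0.39  1.8  -0.    0.95 -1.24]
ivory mean [0.3961 0.3078 0.0116] rectc [0.399  0.3085] yaw 5.92 [120.2  46.8] 5316
goal [0.3592 0.3044 0.1   ] shift [1.174 1.072 1.008] turn [-0.0001 -0.     -0.0465] deg -16.8
t 5.35 tcp [0.4543 0.1772 0.2008] rpy [[-0.982, 0.188, -0.0], [0.188, 0.982, -0.001], [-0.0, -0.001, -1.0]] F [ 0.1  0.4 -0.1] gap 1.000 q [ 0.14  0.39  1.8  -0.    0.95 -1.24]
```

```bash
python3 -m inch '[[-1,[0.4,0,0.3],[0,0,0.0014]],[-1,[0.8,0,0.7],[0,0,0.0014]],[-1,[0.94,-0.01,1],[0,0,0.0014]],[-1,[0.94,-0.01,1],[0,0,0.0014]],[-1,[0.94,-0.01,1],[0,0,0.0014]]]'
python3 -c "
from h import *
goal([.3604,.1938,.001],78.75)"
```

```text
t: 5.85
tcp_pos: [0.363, 0.194, 0.1013]
tool_rot: [0.099, 0.995, 0.0, 0.0]
force: [0.5, 0.2, 0.3]
finger_gap: 0.996
goal [0.3604 0.1938 0.001 ] shift [ 0.026 -0.007  1.003] turn [ 0.      0.0001 -0.0005] deg -0.2
t 5.85 tcp [0.363  0.194  0.1013] rpy [[-0.98, 0.198, 0.001], [0.198, 0.98, -0.0], [-0.001, 0.0, -1.0]] F [0.5 0.2 0.3] gap 0.996 q [ 0.22  0.5   2.07 -0.    0.56 -1.15]
```

```bash
python3 -m inch '[[-1,[0.02,0,0.4],[0,0,0]],[-1,[0.02,0,0.8],[0,0,0]],[-1,[0.02,0,0.98],[0,0,0]],[-1,[0.02,0,1],[0,0,0]],[-1,[0.02,0,1],[0,0,0]],[0.5,[0.02,0,1],[0,0,0]],[1,[0.02,0,1],[0,0,0]],[1,[0.02,0,1],[0,0,0]],[1,[0.02,0,1],[0,0,0]],[1,[0.02,0,1],[0,0,0]],[1,[0.02,0,1],[0,0,0]]]' 70
python3 -c "
from h import *
st()"
python3 -m inch '[[1,[0,0,-0.1],[0,0,0]],[1,[0,0,-0.2],[0,0,0]],[1,[0,0,-0.2],[0,0,0]],[1,[0,0,-0.2],[0,0,0]]]'
python3 -c "
from h import *
p,d,X,ci=snap('wrist');cv2.imwrite('pics/w5.png',p)
goal(S(-115,-62,30),95.3)"
```

```text
t: 6.95
tcp_pos: [0.36, 0.195, 0.0029]
tool_rot: [0.099, 0.995, 0.0, 0.002]
force: [0.3, -1.3, 11.9]
finger_gap: 0.508
t 6.95 tcp [0.36   0.195  0.0029] rpy [[-0.98, 0.197, 0.003], [0.197, 0.98, 0.001], [-0.003, 0.001, -1.0]] F [ 0.3 -1.3 11.9] gap 0.508 q [ 0.22  0.74  2.13 -0.    0.27 -1.15]
t: 7.35
tcp_pos: [0.3595, 0.195, 0.0218]
tool_rot: [0.099, 0.995, 0.0, 0.001]
force: [-0.2, -0.5, -0.5]
finger_gap: 0.509
goal [ 0.4898 -0.0817  0.03  ] shift [-1.824 -2.455 -0.085] turn [ 0.      0.0001 -0.0463] deg -16.7
t 7.40 tcp [0.3594 0.195  0.0215] rpy [[-0.98, 0.197, 0.001], [0.197, 0.98, 0.0], [-0.0, 0.0, -1.0]] F [ 0.3 -0.2 -0.8] gap 0.513 q [ 0.22  0.69  2.12 -0.    0.32 -1.15]
```

View pics/w5.png

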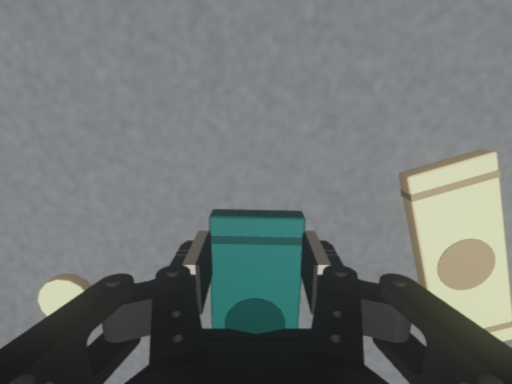

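Teal case is gripped square at its rear end. Carrying it to the teal bay.

```bash
python3 -m inch '[[1,[-0.3,-0.1,-0.2],[0,0,0]],[1,[-0.6,-0.4,-0.2],[0,0,0]],[1,[-0.8,-0.8,-0.2],[0,0,-0.015]],[1,[-0.9,-1,-0.2],[0,0,-0.03]],[1,[-0.9,-1,-0.2],[0,0,-0.0463]],[1,[-0.9,-1,-0.2],[0,0,-0.0463]]]'
python3 -c "
from h import *
goal(S(-125,-62,35),95.3)"
```

```text
t: 8.0
tcp_pos: [0.4277, 0.0783, 0.0409]
tool_rot: [-0.045, 0.999, 0.0, -0.001]
force: [-0.5, 0.0, -1.5]
finger_gap: 0.514
goal [ 0.4799 -0.0826  0.035 ] shift [-0.375 -1.649  0.058] turn [ 0.     -0.0002 -0.0003] deg -0.1
t 8.00 tcp [0.4277 0.0783 0.0409] rpy [[-0.996, -0.09, -0.001], [-0.09, 0.996, 0.0], [0.001, 0.0, -1.0]] F [-0.5  0.  -1.5] gap 0.514 q [-0.08  0.65  2.05  0.    0.44 -1.74]
```

```bash
python3 -m inch '[[1,[-0.1,-0.4,0],[0,0,0]],[1,[-0.2,-0.8,0],[0,0,0]],[1,[-0.2,-1,0],[0,0,0]]]'
python3 -m inch '[[1,[-0.1,-0.3,0],[0,0,0]],[1,[-0.18,-0.65,0],[0,0,0]],[1,[-0.18,-0.65,0],[0,0,0]],[1,[-0.18,-0.65,0],[0,0,0]]]'
python3 -c "
from h import *
p,d,X,ci=snap('side');cv2.imwrite('pics/s6.png',cv2.resize(p[150:300,210:380],None,fx=4,fy=4))
p,d,X,ci=snap('wrist');cv2.imwrite('pics/w6.png',p)
r=pose(p,X,'teal',(150,384,150,400),.02,.08);print(r)
goal(S(-115,-62,16),95.3)"
```

```text
t: 8.3
tcp_pos: [0.4595, -0.0207, 0.0412]
tool_rot: [-0.045, 0.999, -0.001, 0.002]
force: [0.9, 0.5, 0.5]
finger_gap: 0.509
t: 8.7
tcp_pos: [0.4804, -0.0815, 0.0409]
tool_rot: [-0.045, 0.999, 0.0, -0.001]
force: [0.1, -0.6, -1.5]
finger_gap: 0.512
(array([ 0.48973353, -0.0786445 ,  0.04937322]), np.float64(2.995162438542193), array([65.9, 45.5]), array([ 0.49322122, -0.07843836]), 10445)
goal [ 0.4898 -0.0817  0.016 ] shift [-0.103 -0.025  0.249] turn [ 0.0002 -0.0004  0.    ] deg 0.0
t 8.80 tcp [ 0.4794 -0.0802  0.0409] rpy [[-0.996, -0.093, -0.003], [-0.093, 0.996, 0.001], [0.003, 0.001, -1.0]] F [-0.7 -0.1 -0.7] gap 0.511 q [-0.4   0.68  1.92  0.    0.55 -2.06]
```

View pics/s6.png

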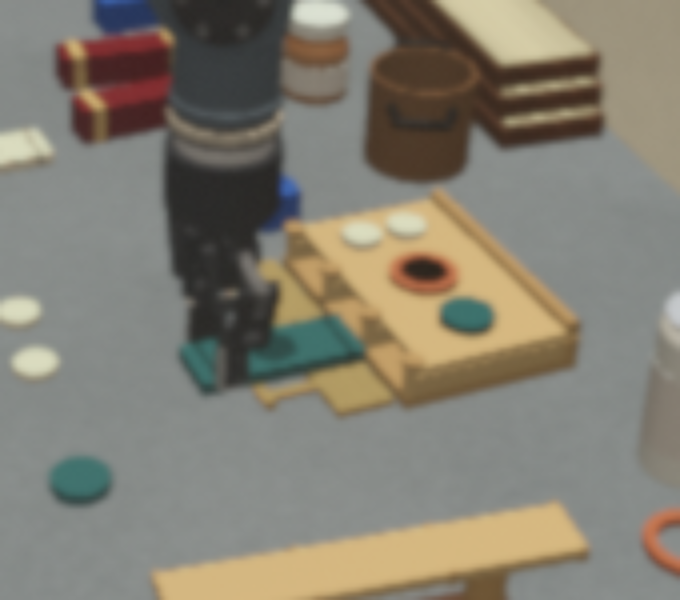

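View pics/w6.png

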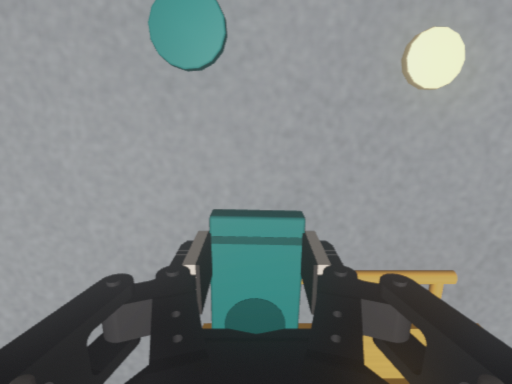

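The side crop shows the case level in front of the right-hand bay under the teal sample. Lowering it, then sliding it in.

```bash
python3 -m inch '[[1,[-0.05,-0.02,0.1],[0,0,0]],[1,[-0.08,-0.025,0.2],[0,0,0]],[1,[-0.1,-0.025,0.245],[0,0,0]],[1,[-0.1,-0.025,0.245],[0,0,0]],[1,[-0.1,-0.025,0.245],[0,0,0]]]'
python3 -c "
from h import *
goal(S(-15,-62,16),95.3)"
```

```text
t: 9.3
tcp_pos: [0.4908, -0.0829, 0.0164]
tool_rot: [-0.046, 0.999, 0.0, -0.0]
force: [0.8, 0.3, -1.0]
finger_gap: 0.507
goal [ 0.5894 -0.0724  0.016 ] shift [-0.991  0.013  0.003] turn [ 0.0001 -0.0001  0.0001] deg 0.0
t 9.30 tcp [ 0.4908 -0.0829  0.0164] rpy [[-0.996, -0.093, -0.001], [-0.093, 0.996, 0.0], [0.001, 0.0, -1.0]] F [ 0.8  0.3 -1. ] gap 0.507 q [-0.39  0.73  1.9  -0.    0.51 -2.06]
```

```bash
python3 -m inch '[[1,[-0.1,0.01,0],[0,0,0]],[1,[-0.2,0.01,0],[0,0,0]],[1,[-0.3,0.01,0],[0,0,0]],[1,[-0.4,0.01,0],[0,0,0]],[1,[-0.4,0.01,0],[0,0,0]]]'
python3 -m inch '[[1,[-0.1,0,0],[0,0,0]],[1,[-0.2,0,0],[0,0,0]],[1,[-0.3,0,0],[0,0,0]],[1,[-0.4,0,0],[0,0,0]],[1,[-0.5,0,0],[0,0,0]],[1,[-0.56,0,0],[0,0,0]],[1,[-0.56,0,0],[0,0,0]]]'
python3 -c "
from h import *
p,d,X,ci=snap('side');cv2.imwrite('pics/s7.png',cv2.resize(p[150:300,210:380],None,fx=4,fy=4))
goal(S(-15,-62,16),95.3)"
```

```text
t: 9.8
tcp_pos: [0.5333, -0.0788, 0.0171]
tool_rot: [-0.047, 0.999, -0.001, 0.002]
force: [0.2, -0.1, -0.1]
finger_gap: 0.508
t: 10.5
tcp_pos: [0.5878, -0.0734, 0.0169]
tool_rot: [-0.046, 0.999, -0.0, 0.001]
force: [0.4, -0.2, -0.9]
finger_gap: 0.508
goal [ 0.5894 -0.0724  0.016 ] shift [-0.027  0.006  0.007] turn [-0.     -0.      0.0001] deg 0.0
t 10.55 tcp [ 0.5868 -0.0732  0.0167] rpy [[-0.996, -0.093, -0.0], [-0.093, 0.996, -0.0], [0.0, -0.0, -1.0]] F [-0.6 -0.6 -0.2] gap 0.511 q [-0.31  0.79  1.66 -0.    0.69 -1.98]
```

View pics/s7.png

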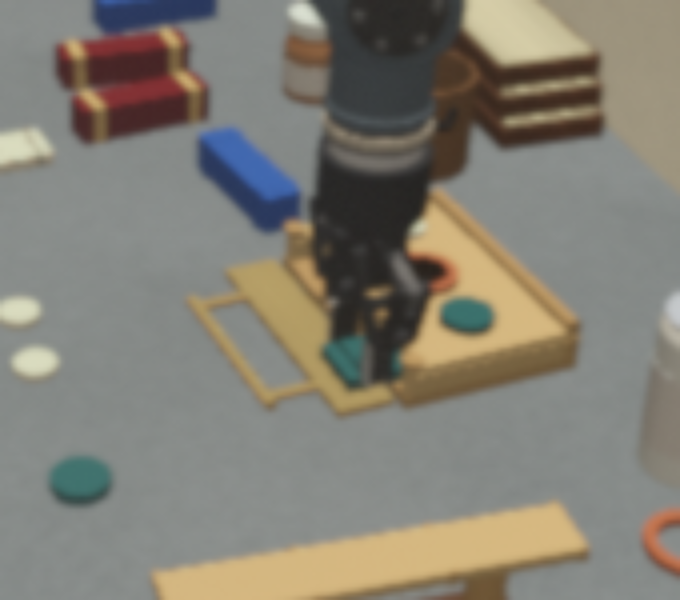

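The case is inside the right bay with only its rear end out. Release, back off, close and push.

```bash
python3 -m inch '[[-0.3,[0,0,0],[0,0,0]],[-0.6,[0,0,0],[0,0,0]],[-0.6,[0,0,0],[0,0,0]],[-0.6,[0,0,-0.2],[0,0,0]],[-0.6,[0,0,-0.4],[0,0,0]],[1,[0.2,0,-0.5],[0,0,0]],[1,[0.5,0,-0.5],[0,0,0]],[1,[0.5,0,-0.5],[0,0,0]],[1,[0.5,0,-0.5],[0,0,0]],[1,[0.5,0,-0.4],[0,0,0]],[1,[0.5,0,-0.2],[0,0,0]],[1,[0.5,0,0],[0,0,0]],[1,[0.5,0,0],[0,0,0]]]'
python3 -c "
from h import *
goal(S(-6,-62,16),95.3)
p,d,X,ci=snap('wrist');cv2.imwrite('pics/w8.png',p)"
```

```text
t: 11.85
tcp_pos: [0.5359, -0.0775, 0.014]
tool_rot: [-0.046, 0.999, 0.001, -0.002]
force: [-0.6, -0.1, 0.1]
finger_gap: -0.002
goal [ 0.5984 -0.0716  0.016 ] shift [-0.627  0.001 -0.022] turn [ 0.0003 -0.0006  0.0001] deg 0.0
t 11.85 tcp [ 0.5359 -0.0775  0.014 ] rpy [[-0.996, -0.093, -0.004], [-0.093, 0.996, 0.001], [0.004, 0.002, -1.0]] F [-0.6 -0.1  0.1] gap -0.002 q [-0.35  0.76  1.78  0.    0.6  -2.01]
```

View pics/w8.png

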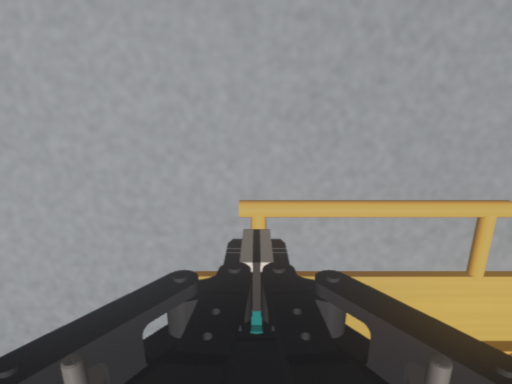

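```bash
python3 -m inch '[[1,[-0.1,0,-0.01],[0,0,0]],[1,[-0.2,0,-0.01],[0,0,0]],[1,[-0.3,0,-0.01],[0,0,0]],[1,[-0.4,0,-0.01],[0,0,0]],[1,[-0.5,0,-0.01],[0,0,0]],[1,[-0.5,0,-0.01],[0,0,0]]]'
python3 -m inch '[[1,[-0.05,0,0],[0,0,0]],[1,[-0.08,0,0],[0,0,0]],[1,[-0.08,0,0],[0,0,0]]]'
python3 -m inch '[[1,[-0.02,0,0],[0,0,0]],[1,[-0.04,0,0],[0,0,0]],[1,[-0.04,0,0],[0,0,0]]]'
python3 -c "
from h import *
goal(S(-6,-62,16),95.3)"
```

```text
t: 12.5
tcp_pos: [0.5891, -0.0736, 0.0183]
tool_rot: [-0.047, 0.999, -0.001, 0.002]
force: [-0.6, -0.5, -0.7]
finger_gap: 0.001
t: 12.8
tcp_pos: [0.5949, -0.0726, 0.0178]
tool_rot: [-0.046, 0.999, -0.0, 0.0]
force: [0.6, -0.1, 0.0]
finger_gap: 0.006
t: 13.1
tcp_pos: [0.5989, -0.0723, 0.0178]
tool_rot: [-0.046, 0.999, -0.0, 0.0]
force: [0.9, -0.5, 1.0]
finger_gap: 0.001
goal [ 0.5984 -0.0716  0.016 ] shift [0.005 0.008 0.018] turn [-0.      0.0001  0.    ] deg 0.0
t 13.10 tcp [ 0.5989 -0.0723  0.0178] rpy [[-0.996, -0.092, 0.001], [-0.092, 0.996, -0.0], [-0.001, -0.0, -1.0]] F [ 0.9 -0.5  1. ] gap 0.001 q [-0.31  0.8   1.63  0.    0.72 -1.97]
```

```bash
python3 -m inch '[[1,[-0.02,0,0.01],[0,0,0]],[1,[-0.02,0,0.01],[0,0,0]],[1,[-0.02,0,0.01],[0,0,0]]]'
python3 -m inch '[[1,[-0.02,0,0],[0,0,0]],[1,[-0.02,0,0],[0,0,0]],[1,[-0.02,0,0],[0,0,0]]]'
python3 -c "
from h import *
goal(S(-6,-62,16),95.3)
p,d,X,ci=snap('side');cv2.imwrite('pics/s9.png',cv2.resize(p[190:270,270:370],None,fx=8,fy=7,interpolation=2))"
```

```text
t: 13.4
tcp_pos: [0.6005, -0.072, 0.0167]
tool_rot: [-0.046, 0.999, 0.0, 0.0]
force: [-0.6, -0.1, 0.2]
finger_gap: 0.0
t: 13.7
tcp_pos: [0.6007, -0.0718, 0.0167]
tool_rot: [-0.047, 0.999, 0.0, -0.002]
force: [-5.6, -2.3, 2.9]
finger_gap: 0.003
goal [ 0.5984 -0.0716  0.016 ] shift [0.023 0.004 0.007] turn [ 0.0001 -0.0006  0.0001] deg 0.0
t 13.70 tcp [ 0.6007 -0.0718  0.0167] rpy [[-0.996, -0.093, -0.004], [-0.093, 0.996, 0.0], [0.004, 0.001, -1.0]] F [-5.6 -2.3  2.9] gap 0.003 q [-0.3   0.8   1.62 -0.    0.73 -1.97]
```

View pics/s9.png

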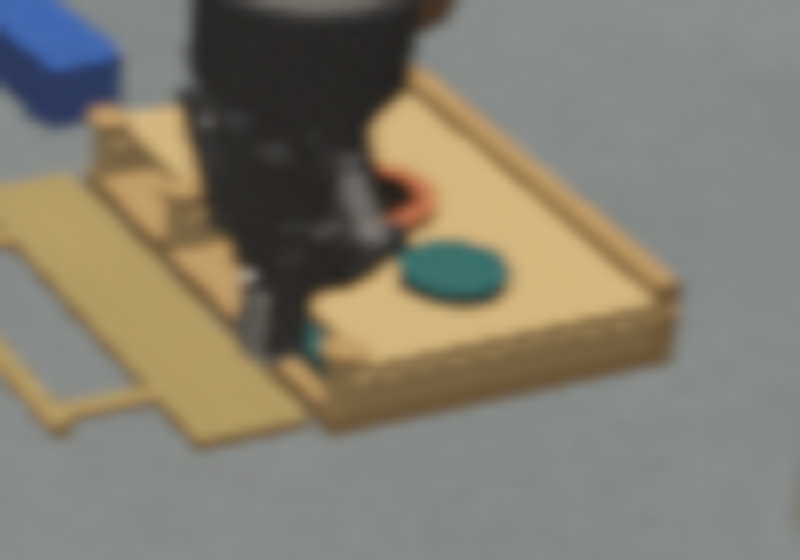

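```bash
python3 -m inch '[[1,[0.2,0,0],[0,0,0]],[1,[0.3,0,-0.3],[0,0,0]],[0,[0.1,0.2,-0.7],[0,0,0]],[-1,[-0.3,0.4,-1],[0,0,0]],[-1,[-0.6,0.4,-1],[0,0,0]],[-1,[-0.6,0.4,-1],[0,0,0]],[-1,[-0.6,0.4,-1],[0,0,0]]]'
python3 -c "
from h import *
p,d,X,ci=snap('wrist');p,d,X,ci=snap('wrist');cv2.imwrite('pics/w10.png',p)
uv=proj(ci,[S(0,-62,10),S(6,-62,22),S(12,-62,34),S(12,-37,34),S(12,-87,34)]).round(1);print(uv.tolist())
r,c=int(uv[1][1]),int(uv[1][0]);cv2.imwrite('pics/w10c.png',cv2.resize(p[max(r-40,0):r+60,max(c-70,0):c+90],None,fx=5,fy=5,interpolation=2));print(r,c)
m=cmask(p,'teal');q=X-O;sx=1e3*q@EX;sy=1e3*q@EY;z=X[...,2]*1e3
k=m&(z<30)&(sx>-50)&(sx<60);print(k.sum(),np.nanpercentile(sx[k],[2,50,98]),np.nanpercentile(sy[k],[2,50,98]),np.nanmedian(z[k]));st()"
```

```text
t: 14.45
tcp_pos: [0.659, -0.0261, 0.1167]
tool_rot: [-0.047, 0.999, -0.0, 0.0]
force: [-0.5, 0.9, 0.5]
finger_gap: 0.849
[[205.0, 122.1], [202.8, 130.7], [200.5, 140.2], [234.5, 140.2], [166.5, 140.2]]
130 202
0 nan nan nan
t 14.55 tcp [ 0.657  -0.0264  0.1158] rpy [[-0.996, -0.092, -0.003], [-0.092, 0.996, 0.001], [0.003, 0.001, -1.0]] F [ 0.6 -0.4 -0.5] gap 0.990 q [-0.21  0.71  1.44  0.    1.   -1.87]
  return np.nanmean(a, axis, out=out, keepdims=keepdims)
  return np.nanmean(a, axis, out=out, keepdims=keepdims)
```

View pics/w10c.png

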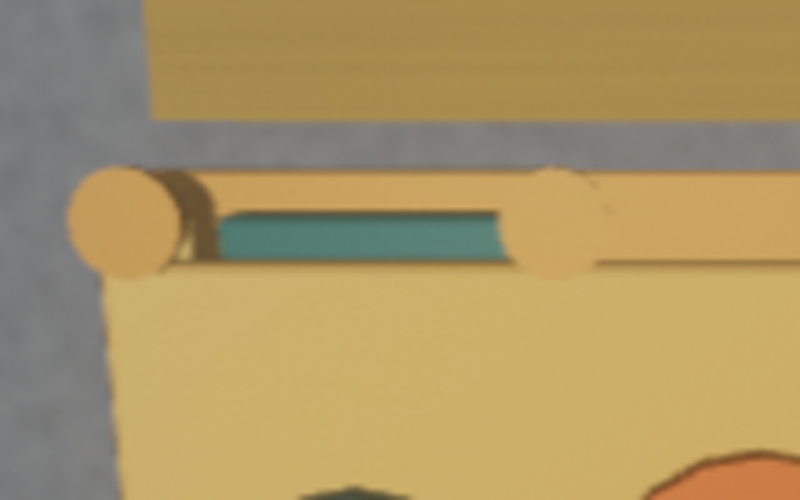

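The wrist crop shows the teal case's end edge (row 132) between the floor edge (124) and the roof edge (142). I predicted 122, 131 and 140 for fully home, so with the same offset throughout it is home to about 0.5 mm. On to the ivory case.

```bash
python3 -m inch '[[-1,[0.1,0.3,-0.3],[0,0,0]],[-1,[0.5,0.6,-0.6],[0,0,0]],[-1,[0.9,0.9,-0.8],[0,0,0]],[-1,[1,1,-0.8],[0,0,0]]]'
python3 -m inch '[[-1,[0.3,0.4,0],[0,0,0]],[-1,[0.6,0.8,0],[0,0,0]],[-1,[0.7,1,0],[0,0,0]]]'
python3 -m inch '[[-1,[0.3,0.4,0],[0,0,0]],[-1,[0.6,0.8,0],[0,0,0]],[-1,[0.6,1,0],[0,0,0]],[-1,[0.6,1,0],[0,0,0]],[-1,[0.6,1,0],[0,0,0]]]'
python3 -c "
from h import *
p,d,X,ci=snap('wrist');cv2.imwrite('pics/w11.png',p)
wpose('ivory',(0,384,150,370))"
```

```text
t: 14.95
tcp_pos: [0.5457, 0.065, 0.1979]
tool_rot: [-0.046, 0.999, 0.0, -0.001]
force: [0.3, 0.2, 0.3]
finger_gap: 1.001
t: 15.25
tcp_pos: [0.4647, 0.1582, 0.196]
tool_rot: [-0.047, 0.999, 0.0, -0.003]
force: [-0.3, -0.3, 0.3]
finger_gap: 0.999
t: 15.75
tcp_pos: [0.4012, 0.2504, 0.1965]
tool_rot: [-0.047, 0.999, -0.0, -0.0]
force: [0.6, -0.3, -0.2]
finger_gap: 0.999
ivory mean [0.3957 0.308  0.0116] rectc [0.3987 0.3088] yaw 6.17 [119.2  46.3] 4431
goal [0.359  0.3045 0.1   ] shift [0.378 0.584 0.965] turn [-0.0001 -0.0001 -0.0026] deg -0.9
t 15.85 tcp [0.402  0.2499 0.1965] rpy [[-0.996, -0.091, -0.001], [-0.091, 0.996, -0.001], [0.001, -0.0, -1.0]] F [-0.2 -0.   0.5] gap 1.005 q [ 0.32  0.38  1.84 -0.    0.92 -1.34]
```

View pics/w11.png

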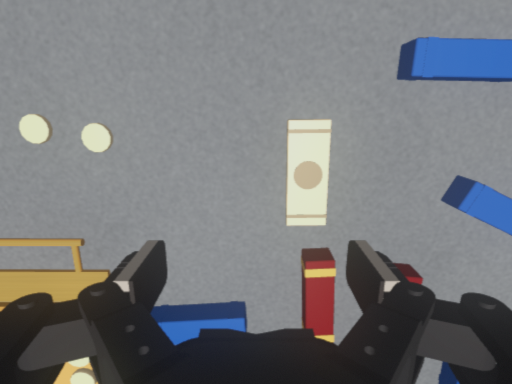

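Ivory case at (308,172), unmoved. Grasping it.

```bash
python3 -m inch '[[-1,[0.2,0.3,0.3],[0,0,-0.0026]],[-1,[0.38,0.58,0.7],[0,0,-0.0026]],[-1,[0.38,0.58,0.96],[0,0,-0.0026]],[-1,[0.38,0.58,0.96],[0,0,-0.0026]],[-1,[0.38,0.58,0.96],[0,0,-0.0026]]]'
python3 -c "
from h import *
goal([.3590,.3045,.003],96.2)"
```

```text
t: 16.35
tcp_pos: [0.3594, 0.3044, 0.1008]
tool_rot: [-0.054, 0.999, -0.0, -0.0]
force: [0.2, 0.4, 0.4]
finger_gap: 0.997
goal [0.359  0.3045 0.003 ] shift [0.003 0.002 0.978] turn [-0.0001 -0.0001 -0.0001] deg -0.1
t 16.35 tcp [0.3594 0.3044 0.1008] rpy [[-0.994, -0.107, -0.001], [-0.107, 0.994, -0.0], [0.001, -0.0, -1.0]] F [0.2 0.4 0.4] gap 0.997 q [ 0.46  0.55  1.93 -0.    0.67 -1.21]
```

```bash
python3 -m inch '[[-1,[0,0,0.4],[0,0,0]],[-1,[0,0,0.8],[0,0,0]],[-1,[0,0,0.98],[0,0,0]],[-1,[0,0,0.98],[0,0,0]],[0,[0,0,0.98],[0,0,0]],[0.5,[0,0,0.98],[0,0,0]],[1,[0,0,0.98],[0,0,0]],[1,[0,0,0.98],[0,0,0]],[1,[0,0,0.98],[0,0,0]],[1,[0,0,0.98],[0,0,0]]]' 70
python3 -m inch '[[1,[0,0,-0.2],[0,0,0]],[1,[0,0,-0.4],[0,0,0]],[1,[0,0,-0.4],[0,0,0]]]'
python3 -c "
from h import *
p,d,X,ci=snap('wrist');cv2.imwrite('pics/w12.png',p)
goal(S(-125,62,40),95.3)"
```

```text
t: 17.35
tcp_pos: [0.3598, 0.3056, 0.0051]
tool_rot: [-0.054, 0.999, 0.001, 0.002]
force: [0.2, -2.2, 10.4]
finger_gap: 0.509
t: 17.65
tcp_pos: [0.3601, 0.3061, 0.0455]
tool_rot: [-0.055, 0.999, 0.001, 0.003]
force: [0.9, 0.5, -0.5]
finger_gap: 0.507
goal [0.4684 0.0409 0.04  ] shift [-0.793 -2.752  0.044] turn [0.0002 0.0006 0.0027] deg 1.0
t 17.70 tcp [0.3596 0.3058 0.0445] rpy [[-0.994, -0.109, 0.004], [-0.109, 0.994, 0.002], [-0.004, 0.002, -1.0]] F [ 0.1  0.2 -1.7] gap 0.506 q [ 0.47  0.66  1.96 -0.    0.52 -1.21]
```

View pics/w12.png

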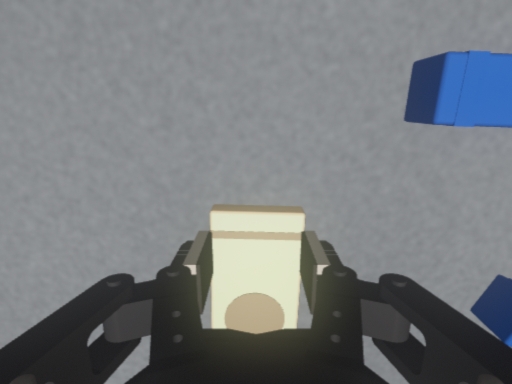

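```bash
python3 -m inch '[[1,[0,-0.4,0],[0,0,0]],[1,[-0.1,-0.8,0],[0,0,0.0027]],[1,[-0.2,-1,0],[0,0,0.0027]]]'
python3 -m inch '[[1,[-0.1,-0.4,0],[0,0,0]],[1,[-0.2,-0.8,0],[0,0,0]],[1,[-0.3,-1,0],[0,0,0]]]'
python3 -m inch '[[1,[-0.1,-0.4,0],[0,0,0]],[1,[-0.2,-0.7,0],[0,0,0]],[1,[-0.2,-0.7,0],[0,0,0]],[1,[-0.2,-0.7,0],[0,0,0]],[1,[-0.2,-0.7,0],[0,0,0]]]'
python3 -c "
from h import *
p,d,X,ci=snap('wrist');cv2.imwrite('pics/w13.png',p)
q=X-O
m=cmask(p,'ivory')&(X[...,2]>.02);m[:200]=0;print('top z',np.nanmedian(X[m][:,2]),'shelf y',1e3*np.nanmean(q[m]@EY),m.sum())
sx=q@EX;
for a in(0,1,2,3):
  k=m&(sx>-.145+.02*a)&(sx<-.125+.02*a);print(k.sum(),np.nanmedian(X[k][:,2]) if k.any() else '')
goal(S(-115,62,16),95.3)"
```

```text
t: 18.0
tcp_pos: [0.3885, 0.2059, 0.0423]
tool_rot: [-0.045, 0.999, -0.0, -0.001]
force: [0.3, 0.4, -0.2]
finger_gap: 0.505
t: 18.3
tcp_pos: [0.4287, 0.1087, 0.0422]
tool_rot: [-0.045, 0.999, -0.0, -0.0]
force: [0.8, 0.5, -0.5]
finger_gap: 0.505
t: 18.8
tcp_pos: [0.4534, 0.044, 0.0425]
tool_rot: [-0.046, 0.999, 0.0, -0.001]
force: [-0.1, 1.0, -1.0]
finger_gap: 0.507
top z 0.048745827731493 shelf y 67.45935815052388 10614
3148 0.048763643281966224
2972 0.04858829817223724
1580 0.048574144542566755
0 
goal [0.4784 0.0418 0.016 ] shift [-0.246 -0.048  0.265] turn [ 0.0001 -0.0003  0.0001] deg 0.0
t 18.85 tcp [0.4534 0.0443 0.0426] rpy [[-0.996, -0.093, -0.002], [-0.093, 0.996, 0.0], [0.002, 0.001, -1.0]] F [-0.9 -1.  -1.6] gap 0.509 q [-0.15  0.66  2.    0.    0.49 -1.81]
```

View pics/w13.png

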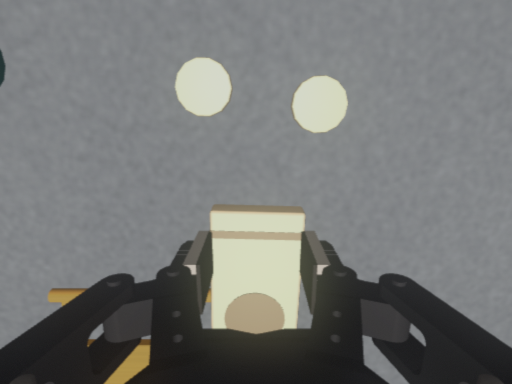

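```bash
python3 -m inch '[[1,[-0.15,-0.03,0],[0,0,0]],[1,[-0.24,-0.048,0.1],[0,0,0]],[1,[-0.24,-0.048,0.2],[0,0,0]],[1,[-0.24,-0.048,0.24],[0,0,0]],[1,[-0.24,-0.048,0.24],[0,0,0]],[1,[-0.24,-0.048,0.24],[0,0,0]]]'
python3 -c "
from h import *
goal(S(-15,62,18.5),95.3)"
```

```text
t: 19.45
tcp_pos: [0.4779, 0.041, 0.0184]
tool_rot: [-0.046, 0.999, 0.0, -0.001]
force: [-0.6, -0.3, -0.3]
finger_gap: 0.507
goal [0.5779 0.051  0.0185] shift [-1.005  0.008 -0.003] turn [ 0.0001 -0.0003 -0.0001] deg -0.0
t 19.45 tcp [0.4779 0.041  0.0184] rpy [[-0.996, -0.092, -0.002], [-0.092, 0.996, 0.0], [0.002, 0.0, -1.0]] F [-0.6 -0.3 -0.3] gap 0.507 q [-0.15  0.72  1.94 -0.    0.48 -1.81]
```

```bash
python3 -m inch '[[1,[-0.1,0.005,0],[0,0,0]],[1,[-0.2,0.005,0],[0,0,0]],[1,[-0.3,0.005,0],[0,0,0]],[1,[-0.4,0.005,0],[0,0,0]],[1,[-0.4,0.005,0],[0,0,0]]]'
python3 -m inch '[[1,[-0.1,0,0],[0,0,0]],[1,[-0.2,0,0],[0,0,0]],[1,[-0.3,0,0],[0,0,0]],[1,[-0.4,0,0],[0,0,0]],[1,[-0.5,0,0],[0,0,0]],[1,[-0.57,0,0],[0,0,0]],[1,[-0.57,0,0],[0,0,0]]]'
python3 -c "
from h import *
p,d,X,ci=snap('side');cv2.imwrite('pics/s14.png',cv2.resize(p[150:300,210:380],None,fx=4,fy=4))
goal(S(-15,62,18),95.3)"
```

```text
t: 19.95
tcp_pos: [0.5216, 0.045, 0.019]
tool_rot: [-0.046, 0.999, -0.0, 0.002]
force: [1.3, 1.6, -1.5]
finger_gap: 0.51
t: 20.65
tcp_pos: [0.5775, 0.0502, 0.0189]
tool_rot: [-0.046, 0.999, -0.0, 0.001]
force: [1.1, 2.5, -0.2]
finger_gap: 0.503
goal [0.5779 0.051  0.018 ] shift [-0.011  0.008  0.009] turn [-0.0001  0.0004 -0.    ] deg -0.0
t 20.70 tcp [0.5769 0.0501 0.0189] rpy [[-0.996, -0.092, 0.002], [-0.092, 0.996, -0.0], [-0.002, -0.0, -1.0]] F [ 0.8  1.2 -1.2] gap 0.504 q [-0.11  0.78  1.69  0.    0.67 -1.77]
```

View pics/s14.png

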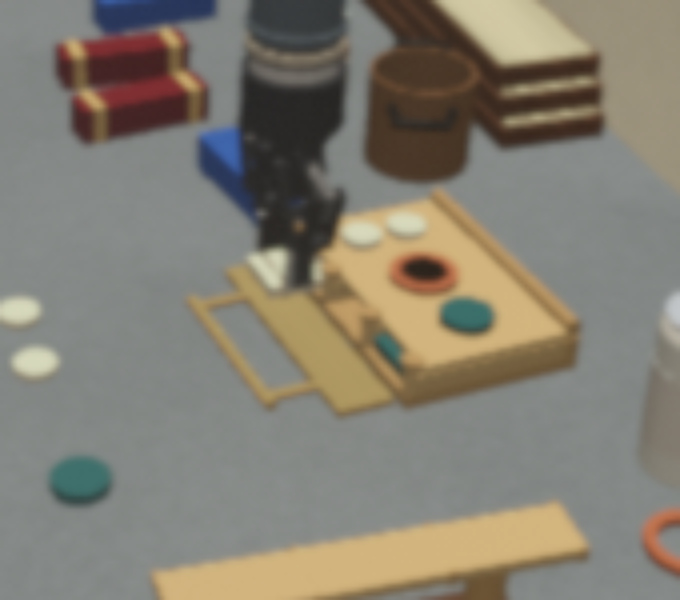

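The ivory case is in the left bay, and the teal one is home in the right bay. Release and push, as before.

```bash
python3 -m inch '[[-0.3,[0,0,0],[0,0,0]],[-0.6,[0,0,0],[0,0,0]],[-0.6,[0,0,0],[0,0,0]],[-0.6,[0,0,-0.2],[0,0,0]],[-0.6,[0,0,-0.4],[0,0,0]],[1,[0.2,0,-0.5],[0,0,0]],[1,[0.5,0,-0.5],[0,0,0]],[1,[0.5,0,-0.5],[0,0,0]],[1,[0.5,0,-0.5],[0,0,0]],[1,[0.5,0,-0.4],[0,0,0]],[1,[0.5,0,-0.2],[0,0,0]],[1,[0.5,0,0.02],[0,0,0]],[1,[0.5,0,0.02],[0,0,0]]]'
python3 -c "
from h import *
goal(S(-3.5,62,16.7),95.3)"
```

```text
t: 22.0
tcp_pos: [0.525, 0.0456, 0.0139]
tool_rot: [-0.046, 0.999, 0.0, -0.002]
force: [-0.4, 0.4, -0.0]
finger_gap: 0.001
goal [0.5894 0.0521 0.0167] shift [-0.647  0.006 -0.03 ] turn [ 0.0001 -0.0007 -0.0001] deg -0.0
t 22.00 tcp [0.525  0.0456 0.0139] rpy [[-0.996, -0.092, -0.004], [-0.092, 0.996, 0.001], [0.004, 0.001, -1.0]] F [-0.4  0.4 -0. ] gap 0.001 q [-0.13  0.75  1.82 -0.    0.57 -1.79]
```

```bash
python3 -m inch '[[1,[-0.1,0,-0.01],[0,0,0]],[1,[-0.2,0,-0.01],[0,0,0]],[1,[-0.3,0,-0.01],[0,0,0]],[1,[-0.4,0,-0.01],[0,0,0]],[1,[-0.5,0,-0.01],[0,0,0]],[1,[-0.58,0,-0.01],[0,0,0]],[1,[-0.58,0,-0.01],[0,0,0]]]'
python3 -m inch '[[1,[-0.02,0,0],[0,0,0]],[1,[-0.04,0,0],[0,0,0]],[1,[-0.04,0,0],[0,0,0]]]'
python3 -m inch '[[1,[-0.02,0,0],[0,0,0]],[1,[-0.02,0,0],[0,0,0]],[1,[-0.02,0,0],[0,0,0]]]'
python3 -c "
from h import *
goal(S(-3.5,62,16),95.3)"
```

```text
t: 22.7
tcp_pos: [0.5857, 0.0508, 0.0182]
tool_rot: [-0.046, 0.999, -0.0, 0.002]
force: [0.4, -0.4, 0.3]
finger_gap: 0.001
t: 23.0
tcp_pos: [0.5874, 0.0512, 0.0177]
tool_rot: [-0.046, 0.999, 0.0, -0.0]
force: [0.6, -0.3, 0.6]
finger_gap: -0.001
t: 23.3
tcp_pos: [0.5893, 0.0514, 0.0177]
tool_rot: [-0.046, 0.999, 0.0, -0.0]
force: [-0.8, 0.0, -0.3]
finger_gap: -0.002
goal [0.5894 0.0521 0.016 ] shift [-0.002  0.007  0.017] turn [ 0.     -0.0001 -0.0001] deg -0.0
t 23.30 tcp [0.5893 0.0514 0.0177] rpy [[-0.996, -0.092, -0.001], [-0.092, 0.996, 0.0], [0.001, 0.0, -1.0]] F [-0.8  0.  -0.3] gap -0.002 q [-0.1   0.79  1.66 -0.    0.7  -1.76]
```

```bash
python3 -m inch '[[1,[-0.02,0,0.005],[0,0,0]],[1,[-0.02,0,0.005],[0,0,0]],[1,[-0.02,0,0.005],[0,0,0]]]'
python3 -m inch '[[1,[-0.02,0,0],[0,0,0]],[1,[-0.02,0,0],[0,0,0]],[1,[-0.02,0,0],[0,0,0]]]'
python3 -c "
from h import *
goal(S(-3.5,62,16),95.3)"
```

```text
t: 23.6
tcp_pos: [0.5893, 0.0516, 0.0172]
tool_rot: [-0.046, 0.999, 0.0, -0.002]
force: [-5.5, -1.0, 4.0]
finger_gap: 0.003
t: 23.9
tcp_pos: [0.5894, 0.0516, 0.0171]
tool_rot: [-0.046, 0.999, 0.0, -0.004]
force: [-7.1, -1.5, 6.4]
finger_gap: 0.001
goal [0.5894 0.0521 0.016 ] shift [-0.     0.005  0.011] turn [ 0.0001 -0.0014  0.    ] deg 0.0
t 23.90 tcp [0.5894 0.0516 0.0171] rpy [[-0.996, -0.092, -0.009], [-0.092, 0.996, -0.0], [0.009, 0.001, -1.0]] F [-7.1 -1.5  6.4] gap 0.001 q [-0.1   0.79  1.65 -0.    0.71 -1.76]
```

Contact came at the same depth as for teal (shelf x = -3.5). Retract and check both bays.

```bash
python3 -m inch '[[1,[0.2,0,0],[0,0,0]],[1,[0.3,0,-0.3],[0,0,0]],[1,[0.1,-0.2,-0.7],[0,0,0]],[1,[-0.3,-0.5,-1],[0,0,0]],[1,[-0.6,-0.6,-1],[0,0,0]],[1,[-0.6,-0.6,-1],[0,0,0]],[1,[-0.6,-0.6,-1],[0,0,0]],[1,[-0.6,-0.6,-1],[0,0,0]],[1,[-0.6,-0.6,-1],[0,0,0]]]'
python3 -c "
from h import *
p,d,X,ci=snap('wrist');cv2.imwrite('pics/w15.png',p)
for y in(62,-62):
  print(proj(ci,[S(0,y,10),S(6,y,22),S(12,y,34)]).round(1).tolist())
cv2.imwrite('pics/w15c.png',cv2.resize(p[90:180,140:380],None,fx=3.3,fy=6,interpolation=2));st()"
```

```text
t: 24.8
tcp_pos: [0.6571, -0.0017, 0.1164]
tool_rot: [-0.046, 0.999, 0.0, -0.001]
force: [-0.3, -0.8, -0.1]
finger_gap: -0.0
[[329.1, 120.0], [332.3, 128.6], [335.7, 137.9]]
[[174.4, 119.9], [170.9, 128.5], [167.1, 137.9]]
t 24.85 tcp [ 0.6574 -0.0017  0.1165] rpy [[-0.996, -0.092, -0.002], [-0.092, 0.996, 0.0], [0.002, 0.001, -1.0]] F [-1.1 -0.4 -0.5] gap 0.001 q [-0.17  0.71  1.44  0.    1.   -1.84]
```

View pics/w15c.png

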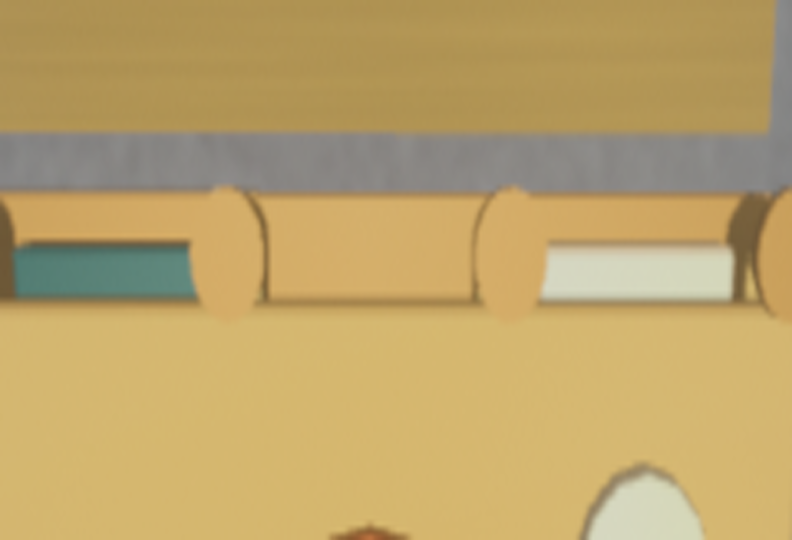

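Both cases are home: edges in row 130.5, between floor 122.5 and roof 140.3, matching the predicted spacing. Now to shut the gate by gripping its bar.

```bash
python3 -m inch '[[1,[0.3,0,-0.2],[0,0,0.02]],[0.3,[0.6,0,-0.2],[0,0,0.04]],[0.3,[0.9,0,-0.2],[0,0,0.06]],[0.3,[1,0,-0.2],[0,0,0.08]],[0.3,[1,0,-0.2],[0,0,0.1]],[0.3,[1,0,-0.2],[0,0,0.13]],[0.3,[1,0,-0.2],[0,0,0.15]],[0.3,[1,0,-0.2],[0,0,0.18]],[0.3,[1,0,-0.2],[0,0,0.2]],[0.3,[1,0,-0.2],[0,0,0.22]],[0.3,[1,0,-0.2],[0,0,0.25]],[0.3,[1,0,-0.2],[0,0,0.25]],[0.3,[1,0,-0.2],[0,0,0.25]]]' 40
python3 -c "
from h import *
p,d,X,ci=snap('wrist');cv2.imwrite('pics/w16.png',p)
goal(S(-88,0,60),5.3)
print(proj(ci,[S(-88,-70,12),S(-88,70,12)]))"
```

```text
t: 26.15
tcp_pos: [0.5585, -0.0112, 0.1372]
tool_rot: [0.674, 0.739, -0.0, -0.0]
force: [0.4, 0.6, -0.0]
finger_gap: 0.346
goal [ 0.511  -0.0174  0.06  ] shift [-0.017 -0.48   0.772] turn [-0.0001 -0.      0.0002] deg 0.1
t 26.20 tcp [ 0.5587 -0.0113  0.1372] rpy [[-0.093, 0.996, -0.001], [0.996, 0.093, 0.0], [0.0, -0.001, -1.0]] F [ 0.1 -0.1 -0.4] gap 0.347 q [-0.22  0.57  1.69  0.    0.89 -0.31]
[[206.78072652 257.96879137]
 [199.6725463  109.63581707]]
```

View pics/w16.png

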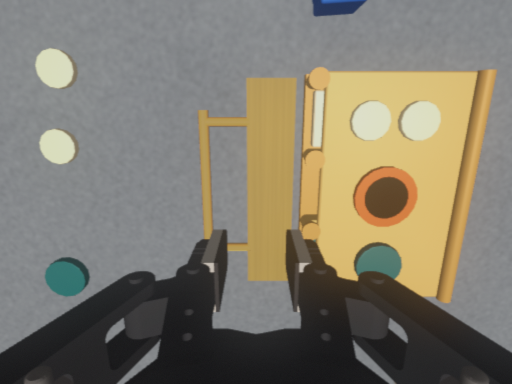

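The bar runs (203,110) to (207,258), as predicted. Going over it.

```bash
python3 -m inch '[[0.3,[0,-0.4,0.2],[0,0,0]],[0.3,[-0.01,-0.48,0.6],[0,0,0]],[0.3,[-0.01,-0.48,0.77],[0,0,0]],[0.3,[-0.01,-0.48,0.77],[0,0,0]],[0.3,[-0.01,-0.48,0.77],[0,0,0]]]'
python3 -c "
from h import *
p,d,X,ci=snap('wrist');cv2.imwrite('pics/w17.png',p)
goal(S(-88,0,6),5.3)"
```

```text
t: 26.7
tcp_pos: [0.5119, -0.0171, 0.0604]
tool_rot: [0.674, 0.739, 0.0, 0.0]
force: [0.1, -0.1, 0.1]
finger_gap: 0.351
goal [ 0.511  -0.0174  0.006 ] shift [-0.    -0.017  0.55 ] turn [0.0003 0.0001 0.    ] deg 0.0
t 26.75 tcp [ 0.5125 -0.0172  0.061 ] rpy [[-0.092, 0.996, 0.002], [0.996, 0.092, -0.0], [-0.001, 0.002, -1.0]] F [-0.2 -0.4 -0.2] gap 0.350 q [-0.25  0.66  1.85  0.    0.64 -0.34]
```

View pics/w17.png

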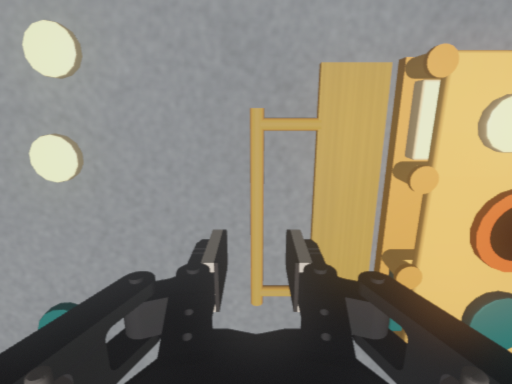

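```bash
python3 -m inch '[[0.3,[0,0,0.2],[0,0,0]],[0.3,[0,-0.01,0.4],[0,0,0]],[0.3,[0,-0.01,0.54],[0,0,0]],[0.3,[0,-0.01,0.54],[0,0,0]],[0.3,[0,-0.01,0.54],[0,0,0]],[1,[0,-0.01,0.54],[0,0,0]],[1,[0,-0.01,0.54],[0,0,0]],[1,[0,-0.01,0.54],[0,0,0]],[1,[0,-0.01,0.54],[0,0,0]]]' 40
python3 -c "
from h import *
goal(S(-88,0,6),5.3)"
```

```text
t: 27.65
tcp_pos: [0.5121, -0.0173, 0.0077]
tool_rot: [0.674, 0.739, 0.001, 0.002]
force: [0.6, 2.1, 5.6]
finger_gap: 0.072
goal [ 0.511  -0.0174  0.006 ] shift [ 0.    -0.012  0.017] turn [ 0.0006  0.0002 -0.0001] deg -0.0
t 27.65 tcp [ 0.5121 -0.0173  0.0077] rpy [[-0.092, 0.996, 0.004], [0.996, 0.092, -0.001], [-0.001, 0.004, -1.0]] F [0.6 2.1 5.6] gap 0.072 q [-0.25  0.76  1.87  0.    0.51 -0.34]
```

```bash
python3 -m inch '[[1,[0,0.007,-0.1],[0,0,0]],[1,[0,0.027,-0.207],[0,0,0]],[1,[0,0.06,-0.3],[0,0,0]],[1,[0,0.107,-0.4],[0,0,0]],[1,[0,0.107,-0.4],[0,0,0]]]'
python3 -c "
from h import *
p,d,X,ci=snap('side');cv2.imwrite('pics/s18.png',cv2.resize(p[150:300,210:380],None,fx=4,fy=4))
st()"
```

```text
t: 28.15
tcp_pos: [0.5218, -0.0163, 0.048]
tool_rot: [0.674, 0.739, 0.0, 0.001]
force: [0.5, -0.4, -0.6]
finger_gap: 0.001
t 28.20 tcp [ 0.521  -0.0161  0.0473] rpy [[-0.092, 0.996, 0.0], [0.996, 0.092, -0.0], [-0.0, 0.0, -1.0]] F [-0.2 -0.9 -0.3] gap -0.004 q [-0.25  0.69  1.83 -0.    0.62 -0.34]
```

View pics/s18.png

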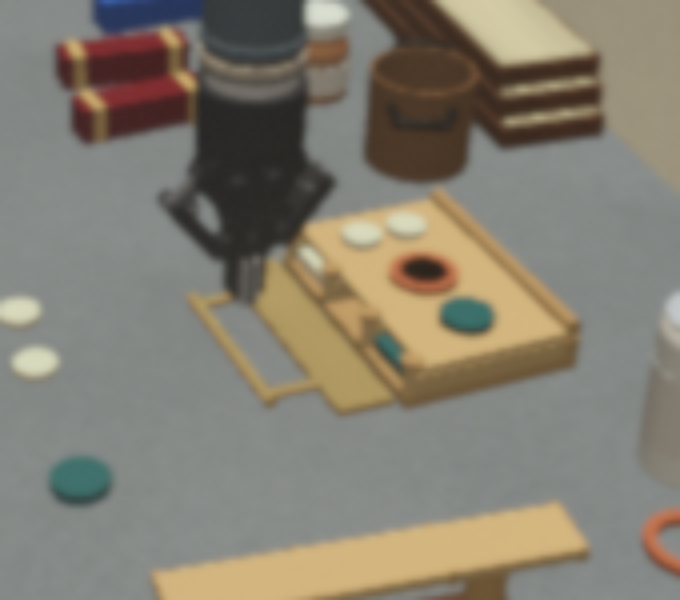

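The grip was too high on the bar and slipped off; the gate is still level. Trying again lower and firmer.

```bash
python3 -m inch '[[0.3,[0,-0.107,0],[0,0,0]],[0.3,[0,-0.107,0],[0,0,0]],[0.3,[0,-0.107,0],[0,0,0]],[0.3,[0,-0.107,0.25],[0,0,0]],[0.3,[0,-0.107,0.4],[0,0,0]],[0.3,[0,-0.107,0.45],[0,0,0]],[0.3,[0,-0.107,0.45],[0,0,0]]]' 80
python3 -c "
from h import *
goal(S(-88,0,2),5.3)"
```

```text
t: 28.9
tcp_pos: [0.51, -0.0171, 0.0007]
tool_rot: [0.674, 0.739, -0.0, -0.001]
force: [0.2, -0.1, 0.8]
finger_gap: 0.348
goal [ 0.511  -0.0174  0.002 ] shift [-0.004  0.009 -0.013] turn [-0.0003 -0.0001 -0.0001] deg -0.0
t 28.90 tcp [ 0.51   -0.0171  0.0007] rpy [[-0.092, 0.996, -0.002], [0.996, 0.092, 0.0], [0.001, -0.002, -1.0]] F [ 0.2 -0.1  0.8] gap 0.348 q [-0.25  0.77  1.87  0.    0.5  -0.34]
```

```bash
python3 -m inch '[[1,[0,0.01,-0.02],[0,0,0]],[1,[0,0.01,-0.02],[0,0,0]],[1,[0,0.01,-0.02],[0,0,0]],[1,[0,0.01,-0.02],[0,0,0]],[1,[0,0.01,-0.02],[0,0,0]]]' 80
python3 -m inch '[[1,[0,0.007,-0.1],[0,0,0]],[1,[0,0.027,-0.207],[0,0,0]],[1,[0,0.027,-0.207],[0,0,0]]]'
python3 -c "
from h import *
st()"
```

```text
t: 29.4
tcp_pos: [0.5122, -0.0172, 0.0042]
tool_rot: [0.674, 0.739, 0.0, 0.001]
force: [-0.4, 0.3, 5.8]
finger_gap: 0.06
t: 29.7
tcp_pos: [0.5148, -0.0169, 0.0254]
tool_rot: [0.674, 0.739, 0.0, 0.001]
force: [-0.2, -0.7, -0.2]
finger_gap: 0.059
t 29.70 tcp [ 0.5148 -0.0169  0.0254] rpy [[-0.092, 0.996, 0.001], [0.996, 0.092, -0.0], [-0.001, 0.001, -1.0]] F [-0.2 -0.7 -0.2] gap 0.059 q [-0.25  0.73  1.85 -0.    0.56 -0.34]
```

```bash
python3 -m inch '[[1,[0,0.035,-0.1],[0,0,0]],[1,[0,0.08,-0.193],[0,0,0]],[1,[0,0.14,-0.28],[0,0,0]],[1,[0,0.207,-0.359],[0,0,0]],[1,[0,0.207,-0.359],[0,0,0]]]'
python3 -c "
from h import *
p,d,X,ci=snap('side');cv2.imwrite('pics/s19.png',cv2.resize(p[150:300,210:380],None,fx=4,fy=4))
st()"
```

```text
t: 30.2
tcp_pos: [0.5332, -0.015, 0.0615]
tool_rot: [0.673, 0.739, -0.002, -0.001]
force: [-5.0, -3.7, 5.9]
finger_gap: 0.057
t 30.25 tcp [ 0.5331 -0.0151  0.0614] rpy [[-0.093, 0.996, -0.004], [0.996, 0.093, -0.0], [-0.0, -0.004, -1.0]] F [-3.9 -2.8  7. ] gap 0.046 q [-0.24  0.67  1.79 -0.    0.68 -0.33]
```

View pics/s19.png

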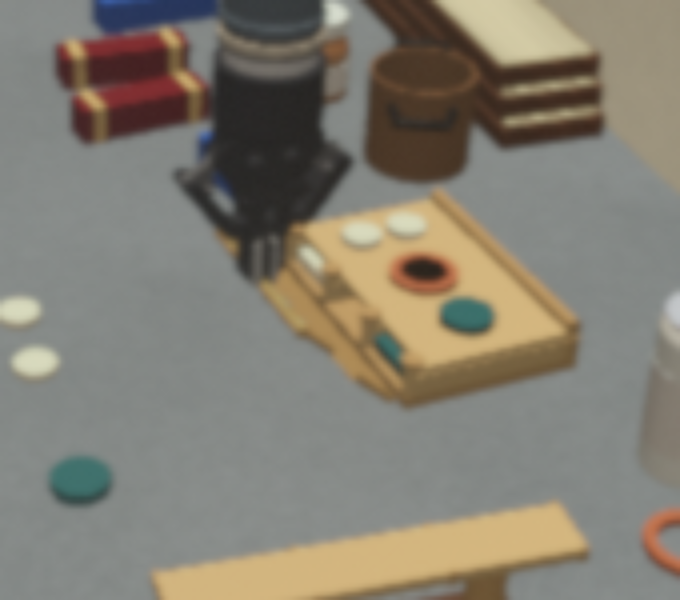

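The gate is about half raised, and the bar is low in the fingertips. From here I'll loosen the grip and push +x without lifting, so the bar sits deeper between the fingers and the robot-side finger carries it shut.

```bash
python3 -m inch '[[1,[0,0.04,0.01],[0,0,0]],[1,[0,0.08,0.01],[0,0,0]],[1,[0,0.12,0.01],[0,0,0]],[1,[0,0.12,0.01],[0,0,0]]]' 20
python3 -c "
from h import *
p,d,X,ci=snap('wrist');cv2.imwrite('pics/w20.png',p)
st()"
```

```text
t: 30.65
tcp_pos: [0.5325, -0.0148, 0.06]
tool_rot: [0.672, 0.741, -0.011, -0.011]
force: [-25.3, -16.1, 23.7]
finger_gap: 0.048
t 30.70 tcp [ 0.5325 -0.0149  0.06  ] rpy [[-0.098, 0.995, -0.031], [0.995, 0.098, -0.001], [0.002, -0.031, -1.0]] F [-25.  -15.2  22.9] gap 0.047 q [-0.23  0.68  1.77 -0.01  0.72 -0.32]
```

View pics/w20.png

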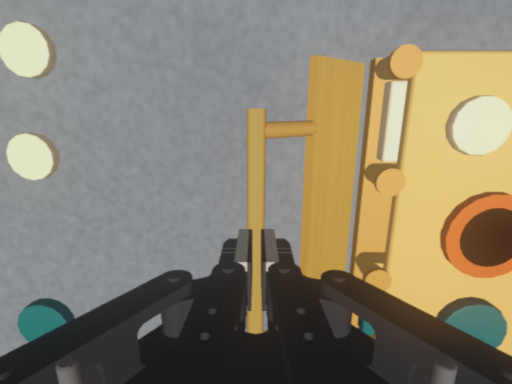

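The bar is locked in the grip and the reaction is radial, because I didn't follow the arc. I'll go back onto the arc, firmly gripped.

```bash
python3 -m inch '[[1,[0,0,-0.08],[0,0,0]],[1,[0,0.046,-0.137],[0,0,0]],[1,[0,0.046,-0.137],[0,0,0]]]' 70
python3 -c "
from h import *
p,d,X,ci=snap('wrist');cv2.imwrite('pics/w21.png',p)
st()"
```

```text
t: 31.0
tcp_pos: [0.5475, -0.0139, 0.0747]
tool_rot: [0.673, 0.739, -0.003, -0.003]
force: [-9.1, -5.2, 15.9]
finger_gap: 0.045
t 31.05 tcp [ 0.5475 -0.0139  0.0748] rpy [[-0.093, 0.996, -0.008], [0.996, 0.093, -0.001], [-0.0, -0.008, -1.0]] F [-9.4 -5.8 15.6] gap 0.050 q [-0.23  0.66  1.75 -0.    0.74 -0.32]
```

View pics/w21.png

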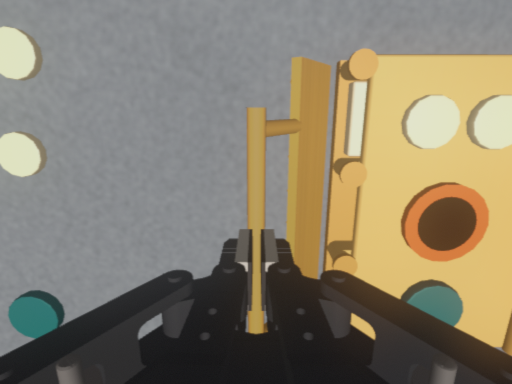

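```bash
python3 -m inch '[[1,[0,0,-0.03],[0,0,0]],[1,[0,0.1,-0.08],[0,0,0]],[1,[0,0.19,-0.11],[0,0,0]],[1,[0,0.19,-0.11],[0,0,0]]]'
python3 -m inch '[[1,[0,0.1,-0.02],[0,0,0]],[1,[0,0.16,-0.02],[0,0,0]],[1,[0,0.16,-0.02],[0,0,0]]]'
python3 -c "
from h import *
st();q=sense()['tcp_pos']-O;print(q@EX*1e3)"
```

```text
t: 31.45
tcp_pos: [0.5706, -0.011, 0.0876]
tool_rot: [0.674, 0.739, 0.0, -0.0]
force: [-5.9, -0.2, 22.0]
finger_gap: 0.002
t: 31.75
tcp_pos: [0.5908, -0.0092, 0.0914]
tool_rot: [0.674, 0.739, 0.004, 0.004]
force: [-2.2, 3.3, 23.9]
finger_gap: 0.0
t 31.75 tcp [ 0.5908 -0.0092  0.0914] rpy [[-0.091, 0.996, 0.01], [0.996, 0.091, 0.001], [-0.0, 0.01, -1.0]] F [-2.2  3.3 23.9] gap 0.000 q [-0.21  0.67  1.64  0.    0.82 -0.3 ]
-7.796137718914771
```

```bash
python3 -m inch '[[1,[0,0,-0.3],[0,0,0]],[1,[0,0,-0.6],[0,0,0]],[1,[0,0,-0.7],[0,0,0]],[1,[0,0,-0.7],[0,0,0]]]'
python3 -c "
from h import *
p,d,X,ci=snap('wrist');cv2.imwrite('pics/w22.png',p)
q=X-O;sx=1e3*q@EX;sy=1e3*q@EY;z=1e3*X[...,2]
m=(z>75)&(z<100)&(sy>25)&(sy<75)&(abs(sx+20)<60);print(m.sum(),sx[m].mean(),sx[m].min(),sx[m].max(),np.median(z[m]),z[m].max());st()"
```

```text
t: 32.15
tcp_pos: [0.5877, -0.01, 0.1578]
tool_rot: [0.674, 0.739, 0.001, 0.002]
force: [-0.5, -0.4, -0.8]
finger_gap: 0.0
860 -12.290772855756533 -16.642401765372764 -8.059332195770246 90.56892220055052 93.76816026392088
t 32.20 tcp [ 0.5865 -0.0099  0.1562] rpy [[-0.092, 0.996, 0.001], [0.996, 0.092, 0.0], [-0.0, 0.001, -1.0]] F [-0.7 -0.1 -0. ] gap -0.000 q [-0.21  0.57  1.6   0.    0.97 -0.3 ]
```

View pics/w22.png

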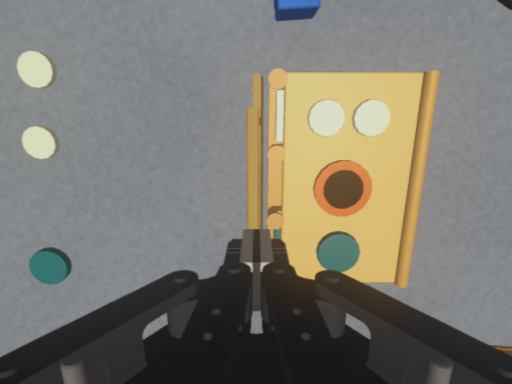

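The gate is almost upright: the bar is at shelf x ≈ -12, about 0.05 rad. I'll press it home from the robot side.

```bash
python3 -m inch '[[1,[0,-0.35,0],[0,0,0]],[1,[0,-0.35,0.2],[0,0,0]],[1,[0,-0.35,0.5],[0,0,0]],[1,[0,-0.35,0.78],[0,0,0]],[1,[0,-0.35,0.78],[0,0,0]],[1,[0,-0.3,0.78],[0,0,0]],[1,[0,-0.25,0.78],[0,0,0]],[1,[0,-0.22,0.78],[0,0,0]],[1,[0,-0.2,0.78],[0,0,0]],[1,[0,-0.18,0.78],[0,0,0]],[1,[0,-0.18,0.78],[0,0,0]]]'
python3 -c "
from h import *
st();q=sense()['tcp_pos']-O;print(q@EX*1e3)"
```

```text
t: 33.3
tcp_pos: [0.5687, -0.0118, 0.0781]
tool_rot: [0.674, 0.739, 0.0, 0.0]
force: [-0.1, 0.3, -0.4]
finger_gap: 0.001
t 33.30 tcp [ 0.5687 -0.0118  0.0781] rpy [[-0.092, 0.996, 0.001], [0.996, 0.092, -0.0], [-0.0, 0.001, -1.0]] F [-0.1  0.3 -0.4] gap 0.001 q [-0.22  0.67  1.7  -0.    0.77 -0.31]
-29.9654297574845
```

```bash
python3 -m inch '[[1,[0,0.02,0],[0,0,0]],[1,[0,0.04,0],[0,0,0]],[1,[0,0.04,0],[0,0,0]]]'
python3 -m inch '[[1,[0,0.02,0],[0,0,0]],[1,[0,0.04,0],[0,0,0]],[1,[0,0.04,0],[0,0,0]]]'
python3 -m inch '[[1,[0,0.02,0],[0,0,0]],[1,[0,0.04,0],[0,0,0]],[1,[0,0.04,0],[0,0,0]]]'
python3 -c "
from h import *
st();q=sense()['tcp_pos']-O;print(q@EX*1e3)"
```

```text
t: 33.6
tcp_pos: [0.5726, -0.0115, 0.0776]
tool_rot: [0.674, 0.739, 0.0, 0.0]
force: [0.7, 0.1, 0.0]
finger_gap: -0.002
t: 33.9
tcp_pos: [0.5743, -0.0112, 0.0774]
tool_rot: [0.674, 0.739, -0.002, -0.002]
force: [-5.6, -0.5, 3.1]
finger_gap: 0.001
t: 34.2
tcp_pos: [0.5746, -0.011, 0.0773]
tool_rot: [0.673, 0.739, -0.004, -0.005]
force: [-10.9, -3.8, 7.8]
finger_gap: 0.001
t 34.20 tcp [ 0.5746 -0.011   0.0773] rpy [[-0.093, 0.996, -0.013], [0.996, 0.093, -0.0], [0.001, -0.013, -1.0]] F [-10.9  -3.8   7.8] gap 0.001 q [-0.21  0.68  1.67 -0.    0.8  -0.3 ]
-24.01792370703737
```

Firm stop at 11 N. Retreat and check.

```bash
python3 -m inch '[[1,[0,-0.2,0],[0,0,0]],[1,[0,-0.4,-0.1],[0,0,0]],[1,[0,-0.4,-0.5],[0,0,0]],[1,[0,-0.2,-0.9],[0,0,0]],[1,[0,0.2,-0.9],[0,0,0]],[1,[0,0.2,-0.9],[0,0,0]],[1,[0,0.2,-0.9],[0,0,0]],[1,[0,0.2,-0.9],[0,0,0]]]'
python3 -c "
from h import *
p,d,X,ci=snap('wrist');cv2.imwrite('pics/w23.png',p)
q=X-O;sx=1e3*q@EX;sy=1e3*q@EY;z=1e3*X[...,2]
m=(z>75)&(z<100)&(sy>25)&(sy<75)&(abs(sx+20)<60);print(m.sum(),sx[m].mean(),sx[m].min(),sx[m].max(),np.median(z[m]),z[m].max());st()
m=(z>40)&(z<55)&(sy>25)&(sy<95)&(abs(sx+10)<10);print('plate top',m.sum(),sx[m].mean())"
```

```text
t: 35.0
tcp_pos: [0.5986, -0.0086, 0.1666]
tool_rot: [0.674, 0.739, -0.001, -0.001]
force: [-0.2, -0.9, -0.7]
finger_gap: -0.001
783 -5.941007409070981 -10.576195875318387 -1.805429689866452 90.74802978954274 93.59868123390427
t 35.05 tcp [ 0.5985 -0.0086  0.1666] rpy [[-0.092, 0.996, -0.003], [0.996, 0.092, 0.001], [0.001, -0.003, -1.0]] F [0.7 0.1 0.1] gap -0.002 q [-0.2   0.57  1.56  0.    1.01 -0.29]
plate top 263 -6.1223231748943725
```

View pics/w23.png

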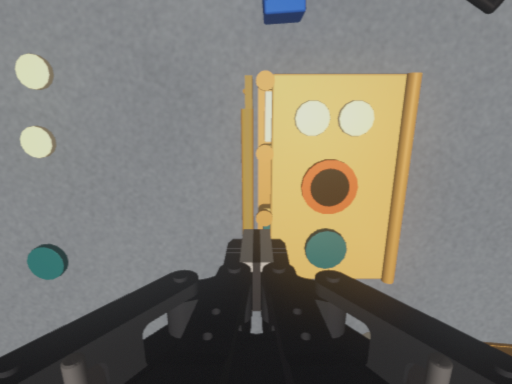

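Gate bar at shelf x ≈ -6 and upright: shut. Now the cartons. First the right one, (0.549, 0.339).

```bash
python3 -m inch '[[0,[0.1,0,-0.3],[0,0,-0.02]],[-1,[0.4,0,-0.4],[0,0,-0.04]],[-1,[0.7,0,-0.4],[0,0,-0.06]],[-1,[1,0,-0.4],[0,0,-0.08]],[-1,[1,0,-0.4],[0,0,-0.11]],[-1,[1,0,-0.4],[0,0,-0.13]],[-1,[1,0,-0.4],[0,0,-0.15]],[-1,[1,0,-0.4],[0,0,-0.18]],[-1,[1,0,-0.4],[0,0,-0.2]],[-1,[1,0,-0.4],[0,0,-0.22]],[-1,[1,0,-0.4],[0,0,-0.25]],[-1,[1,0,-0.4],[0,0,-0.258]],[-1,[1,0,-0.4],[0,0,-0.258]]]'
python3 -m inch '[[-1,[0,0.4,0],[0,0,0]],[-1,[0,0.8,0],[0,0,0]],[-1,[0,1,0],[0,0,0]]]'
python3 -m inch '[[-1,[0,0.4,0],[0,0,0]],[-1,[0,0.8,0],[0,0,0]],[-1,[0,1,0],[0,0,0]],[-1,[0,1,0],[0,0,0]]]'
python3 -c "
from h import *
p,d,X,ci=snap('wrist');cv2.imwrite('pics/w24.png',p);goal([.549,.3388,.15],98.2)"
```

```text
t: 36.35
tcp_pos: [0.5897, 0.0906, 0.2069]
tool_rot: [-0.071, 0.997, 0.0, -0.001]
force: [-1.1, -0.6, -1.0]
finger_gap: 1.002
t: 36.65
tcp_pos: [0.5753, 0.1919, 0.2071]
tool_rot: [-0.07, 0.998, 0.0, -0.001]
force: [-1.1, -0.2, -1.0]
finger_gap: 1.001
t: 37.05
tcp_pos: [0.5611, 0.2913, 0.2071]
tool_rot: [-0.072, 0.997, 0.0, -0.001]
force: [-0.4, -0.3, 0.3]
finger_gap: 1.002
goal [0.549  0.3388 0.15  ] shift [0.053 0.505 0.57 ] turn [-0.0001 -0.0002  0.    ] deg 0.0
t 37.10 tcp [0.5615 0.2896 0.2071] rpy [[-0.99, -0.143, -0.001], [-0.143, 0.99, -0.001], [0.001, -0.0, -1.0]] F [ 0.2 -0.8  0.2] gap 1.003 q [ 0.3   0.56  1.44 -0.    1.14 -1.41]
```

View pics/w24.png

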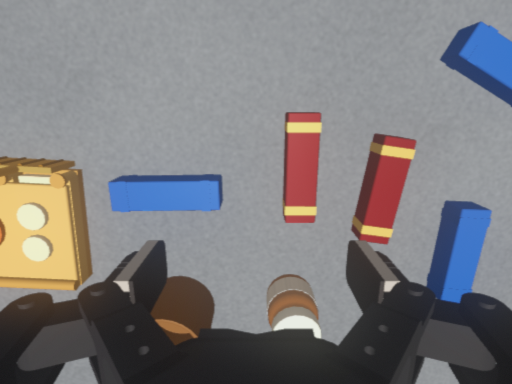

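The wrist picture shows the maroon cartons at (302,166) and (384,188); the blue boxes are separate. Measuring both.

```bash
python3 -c "
from h import *
wpose('maroon',(100,235,270,335),.029,.042,0,.10)
wpose('maroon',(120,245,345,425),.029,.042,0,.10)"
```

```text
maroon mean [0.5547 0.3433 0.0337] rectc [0.5534 0.3408] yaw 7.27 [107.6  33.7] 2119
goal [0.5534 0.3408 0.1   ] shift [0.008 0.53  1.071] turn [-0.0001 -0.0002  0.0024] deg 0.9
t 37.15 tcp [0.5619 0.2885 0.2071] rpy [[-0.99, -0.142, -0.001], [-0.142, 0.99, -0.001], [0.001, -0.001, -1.0]] F [0.  0.6 0. ] gap 0.999 q [ 0.3   0.56  1.44 -0.    1.14 -1.41]
maroon mean [0.5579 0.4348 0.0336] rectc [0.5606 0.4358] yaw 0.16 [116.7  34.9] 3102
goal [0.5606 0.4358 0.1   ] shift [-0.193  1.468  1.071] turn [-0.0001 -0.0002  0.022 ] deg 7.9
t 37.20 tcp [0.5622 0.2879 0.2072] rpy [[-0.99, -0.141, -0.001], [-0.141, 0.99, -0.001], [0.001, -0.001, -1.0]] F [ 0.6  0.1 -0.3] gap 1.000 q [ 0.3   0.56  1.44 -0.    1.14 -1.41]
```

```bash
python3 -c "
from h import *
p,d,X,ci=snap('wrist')
for b in((95,235,270,335),(120,250,345,425)):
  m=np.zeros(d.shape,bool);m[b[0]:b[1],b[2]:b[3]]=1
  m&=(X[...,2]>.029)&(X[...,2]<.042)
  P=X[m];c,s,a=cv2.minAreaRect((P[:,:2]*1000).astype(np.float32));print(np.round(c,1),np.round(s,1),round(a,1),m.sum())
goal([.549,.339,.10],98.2)"
```

```text
[549.1 340.5] [119.1  34.6] 8.1 3534
[560.5 436.1] [119.6  35.6] 0.3 3458
goal [0.549 0.339 0.1  ] shift [0.061 0.529 1.073] turn [-0.0001 -0.0001 -0.0004] deg -0.1
t 37.25 tcp [0.5625 0.2875 0.2073] rpy [[-0.99, -0.14, -0.001], [-0.14, 0.99, -0.001], [0.001, -0.001, -1.0]] F [ 0.1  0.3 -0.3] gap 0.997 q [ 0.3   0.56  1.44 -0.    1.14 -1.42]
```

```bash
python3 -m inch '[[-1,[0.06,0.3,0.3],[0,0,0]],[-1,[0.06,0.53,0.6],[0,0,0]],[-1,[0.06,0.54,0.95],[0,0,0]],[-1,[0.06,0.54,0.95],[0,0,0]],[-1,[0.06,0.54,0.95],[0,0,0]]]'
python3 -c "
from h import *
goal([.549,.340,.012],98.1)"
```

```text
t: 37.75
tcp_pos: [0.5492, 0.34, 0.1124]
tool_rot: [-0.07, 0.998, -0.0, -0.001]
force: [0.7, -0.9, 0.5]
finger_gap: 1.0
goal [0.549 0.34  0.012] shift [1.000e-03 1.000e-03 1.004e+00] turn [-0.0001 -0.0002 -0.0001] deg -0.0
t 37.75 tcp [0.5492 0.34   0.1124] rpy [[-0.99, -0.14, -0.001], [-0.14, 0.99, -0.001], [0.002, -0.001, -1.0]] F [ 0.7 -0.9  0.5] gap 1.000 q [ 0.38  0.7   1.47 -0.    0.97 -1.33]
```

```bash
python3 -m inch '[[-1,[0,0,0.4],[0,0,0]],[-1,[0,0,0.8],[0,0,0]],[-1,[0,0,1],[0,0,0]],[-1,[0,0,1],[0,0,0]],[0.3,[0,0,1],[0,0,0]],[1,[0,0,1],[0,0,0]],[1,[0,0,1],[0,0,0]],[1,[0,0,1],[0,0,0]],[1,[0,0,1],[0,0,0]],[1,[0,0,1],[0,0,0]]]' 90
python3 -m inch '[[1,[0,0,-0.3],[0,0,0]],[1,[0,0,-0.7],[0,0,0]],[1,[0,0,-1],[0,0,0]],[1,[0,0,-1],[0,0,0]]]'
python3 -c "
from h import *
p,d,X,ci=snap('wrist');cv2.imwrite('pics/w25.png',p);goal([.4868+.052,-.331,.15],-2)"
```

```text
t: 38.75
tcp_pos: [0.5505, 0.3418, 0.015]
tool_rot: [-0.071, 0.997, 0.0, 0.002]
force: [-0.1, -1.3, 6.8]
finger_gap: 0.374
t: 39.15
tcp_pos: [0.5523, 0.3429, 0.1183]
tool_rot: [-0.071, 0.997, 0.002, 0.005]
force: [0.7, 0.2, -0.1]
finger_gap: 0.377
goal [ 0.5388 -0.331   0.15  ] shift [ 1.072 -6.646 -0.359] turn [-0.0005  0.001  -0.2218] deg -79.8
t 39.20 tcp [0.5507 0.3421 0.1158] rpy [[-0.99, -0.142, 0.006], [-0.142, 0.99, 0.002], [-0.006, 0.002, -1.0]] F [-0.4 -0.4 -1.4] gap 0.373 q [ 0.38  0.69  1.47  0.    0.97 -1.33]
```

View pics/w25.png

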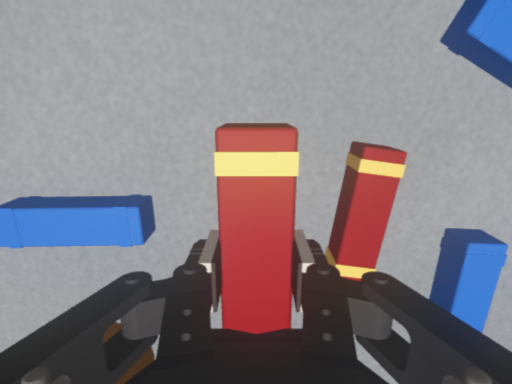

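Carton is gripped at its middle. Carrying it past the shelf to the stand.

```bash
python3 -m inch '[[1,[0.2,-0.2,-0.2],[0,0,0]],[1,[0.5,-0.5,-0.2],[0,0,0]],[1,[0.7,-0.8,-0.2],[0,0,0]],[1,[0.8,-1,-0.2],[0,0,0]]]'
python3 -m inch '[[1,[0,-0.3,0],[0,0,0]],[1,[0,-0.65,0],[0,0,0]],[1,[0,-1,0],[0,0,0]]]'
python3 -m inch '[[1,[0,-0.35,0],[0,0,0]],[1,[0,-0.7,0],[0,0,0]],[1,[0,-1,0],[0,0,0]]]'
python3 -m inch '[[1,[0.1,-0.35,0],[0,0,0]],[1,[0.2,-0.7,0],[0,0,0]],[1,[0.3,-1,0],[0,0,0]]]'
python3 -m inch '[[1,[0,-0.35,0],[0,0,0]],[1,[0,-0.7,0],[0,0,0]],[1,[0,-1,0],[0,0,0]],[1,[0,-1,0],[0,0,0]]]'
python3 -c "
from h import *
p,d,X,ci=snap('side');cv2.imwrite('pics/s26.png',p);goal([.4868+.052,-.331,.15],-2)"
```

```text
t: 39.6
tcp_pos: [0.4801, 0.229, 0.1313]
tool_rot: [-0.071, 0.997, -0.001, -0.003]
force: [0.0, 1.1, -1.3]
finger_gap: 0.376
t: 39.9
tcp_pos: [0.497, 0.1309, 0.1315]
tool_rot: [-0.072, 0.997, 0.0, -0.001]
force: [0.7, 1.0, -1.4]
finger_gap: 0.377
t: 40.2
tcp_pos: [0.5114, 0.0314, 0.1315]
tool_rot: [-0.071, 0.997, 0.0, -0.001]
force: [0.1, -0.0, -1.7]
finger_gap: 0.38
t: 40.5
tcp_pos: [0.4957, -0.0716, 0.1315]
tool_rot: [-0.071, 0.997, 0.0, -0.001]
force: [-0.0, -0.3, -1.4]
finger_gap: 0.371
t: 40.9
tcp_pos: [0.5118, -0.1732, 0.1317]
tool_rot: [-0.069, 0.998, -0.001, 0.001]
force: [0.7, 0.1, -0.6]
finger_gap: 0.375
goal [ 0.5388 -0.331   0.15  ] shift [-0.057 -1.625 -0.186] turn [ 2.000e-04 -0.000e+00 -2.223e-01] deg -80.0
t 40.95 tcp [ 0.5106 -0.1708  0.1315] rpy [[-0.99, -0.139, -0.001], [-0.139, 0.99, 0.001], [0.001, 0.001, -1.0]] F [-0.7 -0.2 -1.6] gap 0.374 q [-0.53  0.56  1.74 -0.    0.85 -2.24]
```

View pics/s26.png

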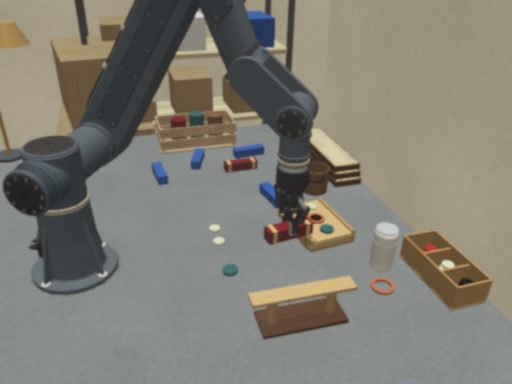

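```bash
python3 -m inch '[[1,[0.1,-0.1,-0.1],[0,0,0.02]],[1,[0.1,-0.1,-0.1],[0,0,0.04]],[1,[0.1,-0.1,-0.1],[0,0,0.06]],[1,[0.1,-0.1,-0.1],[0,0,0.085]],[1,[0.1,-0.1,-0.1],[0,0,0.11]],[1,[0.1,-0.1,-0.1],[0,0,0.13]],[1,[0.1,-0.1,-0.1],[0,0,0.155]],[1,[0.1,-0.1,-0.1],[0,0,0.18]],[1,[0.1,-0.1,-0.1],[0,0,0.2]],[1,[0.1,-0.1,-0.1],[0,0,0.225]],[1,[0.1,-0.1,-0.1],[0,0,0.25]],[1,[0.1,-0.1,-0.1],[0,0,0.278]],[1,[0.1,-0.1,-0.1],[0,0,0.278]],[1,[0.1,-0.1,-0.1],[0,0,0.278]]]'
python3 -c "
from h import *
p,d,X,ci=snap('wrist');cv2.imwrite('pics/w27.png',p);goal([.4868+.052,-.331,.15],-2)
p,d,X,ci=snap('top');cv2.imwrite('pics/t27.png',p)
m=np.zeros(d.shape,bool);m[145:255,395:440]=1;m&=(X[...,2]>.075)&(X[...,2]<.095);P=X[m]
print(m.sum(),cv2.minAreaRect((P[:,:2]*1000).astype(np.float32)) if m.sum()>10 else '')"
```

```text
t: 42.35
tcp_pos: [0.5014, -0.1787, 0.1418]
tool_rot: [0.718, 0.696, -0.0, -0.002]
force: [0.4, -0.5, -0.6]
finger_gap: 0.376
goal [ 0.5388 -0.331   0.15  ] shift [-1.508  0.42  -0.084] turn [-0.0004 -0.0002  0.0005] deg 0.2
t 42.40 tcp [ 0.5016 -0.179   0.1419] rpy [[0.032, 1.0, -0.002], [1.0, -0.032, 0.002], [0.002, -0.002, -1.0]] F [ 0.8 -0.2 -0.6] gap 0.378 q [-0.55  0.53  1.75  0.    0.86 -0.52]
0
```

View pics/t27.png

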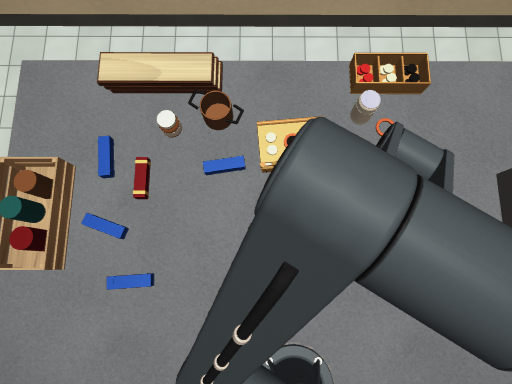

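View pics/w27.png

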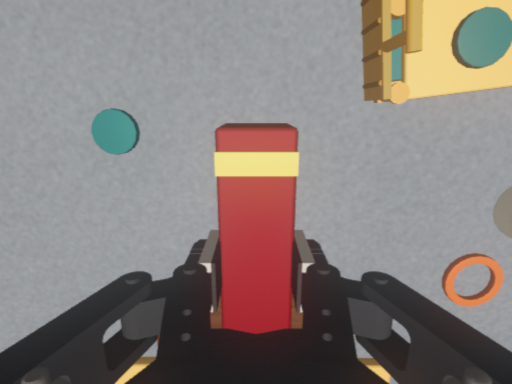

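```bash
python3 -c "
from h import *
p,d,X,ci=snap('side')
m=np.zeros(d.shape,bool);m[270:310,240:365]=1;m&=(X[...,2]>.08)&(X[...,2]<.09);P=X[m]
print(m.sum(),cv2.minAreaRect((P[:,:2]*1000).astype(np.float32)),np.median(P[:,2]))
q=P[:,:2]-P[:,:2].mean(0);w,V=np.linalg.eigh(q.T@q);print(P.mean(0),V[:,1])
m=np.zeros(d.shape,bool);m[150:300,200:400]=1;m&=(X[...,2]>.1)&(X[...,2]<.2)&cmask(p,'maroon');P=X[m];print('carton',m.sum(),P.mean(0),P.min(0),P.max(0))"
```

```text
1498 ((487.92315673828125, -332.9091796875), (44.745216369628906, 241.48690795898438), 87.97037506103516) 0.08480962780259038
[ 0.48300881 -0.33475943  0.08472203] [-0.99935607  0.03588103]
carton 273 [ 0.50446743 -0.19393224  0.16195798] [ 0.48379602 -0.24081965  0.15505455] [ 0.55095218 -0.12477548  0.19645241]
```

The side view puts the beam at (0.488, -0.333), the top view at (0.487, -0.331). They agree. Placing the first carton at about +55 mm along the beam.

```bash
python3 -m inch '[[1,[-0.3,0.1,0],[0,0,0]],[1,[-0.6,0.3,0],[0,0,0]],[1,[-0.8,0.43,0],[0,0,0]],[1,[-0.8,0.43,0],[0,0,0]]]'
python3 -c "
from h import *
goal([.542,-.334,.115],-2)"
```

```text
t: 42.9
tcp_pos: [0.545, -0.2654, 0.1428]
tool_rot: [0.719, 0.695, 0.0, 0.002]
force: [-0.4, 0.8, -1.5]
finger_gap: 0.372
goal [ 0.542 -0.334  0.115] shift [-0.686 -0.007  0.28 ] turn [ 0.0006  0.0005 -0.    ] deg -0.0
t 42.90 tcp [ 0.545  -0.2654  0.1428] rpy [[0.035, 0.999, 0.004], [0.999, -0.035, -0.003], [-0.003, 0.004, -1.0]] F [-0.4  0.8 -1.5] gap 0.372 q [-0.64  0.61  1.56 -0.    0.96 -0.6 ]
```

```bash
python3 -m inch '[[1,[-0.3,0,0],[0,0,0]],[1,[-0.6,0,0],[0,0,0]],[1,[-0.7,0,0.1],[0,0,0]],[1,[-0.69,0,0.26],[0,0,0]],[1,[-0.69,0,0.26],[0,0,0]],[1,[-0.69,0,0.26],[0,0,0]]]'
python3 -c "
from h import *
goal([.542,-.334,.101],-2)
p,d,X,ci=snap('side');cv2.imwrite('pics/s28.png',cv2.resize(p[220:340,230:380],None,fx=5,fy=5,interpolation=2))"
```

```text
t: 43.5
tcp_pos: [0.5397, -0.3293, 0.1157]
tool_rot: [0.719, 0.695, 0.0, -0.002]
force: [-1.2, 0.1, -1.2]
finger_gap: 0.375
goal [ 0.542 -0.334  0.101] shift [-0.047  0.025  0.147] turn [-0.0004 -0.0004  0.0003] deg 0.1
t 43.50 tcp [ 0.5397 -0.3293  0.1157] rpy [[0.033, 0.999, -0.002], [0.999, -0.033, 0.002], [0.002, -0.002, -1.0]] F [-1.2  0.1 -1.2] gap 0.375 q [-0.72  0.68  1.51  0.    0.96 -0.69]
```

View pics/s28.png

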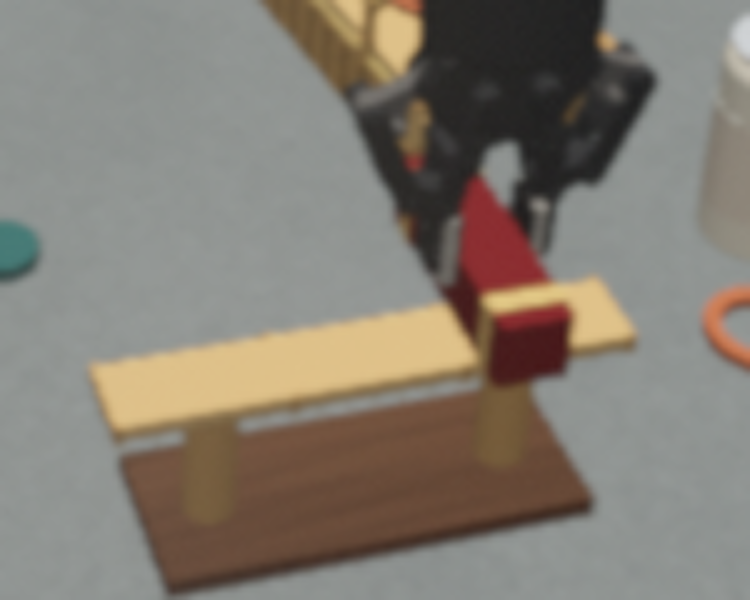

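```bash
python3 -m inch '[[1,[-0.02,0,0],[0,0,0]],[1,[-0.02,0,0.05],[0,0,0]],[1,[-0.02,0,0.1],[0,0,0]],[1,[-0.02,0,0.1],[0,0,0]]]'
python3 -c "
from h import *
st()"
python3 -m inch '[[1,[0,0,0.02],[0,0,0]],[1,[0,0,0.04],[0,0,0]],[1,[0,0,0.04],[0,0,0]]]'
python3 -c "
from h import *
st()
p,d,X,ci=snap('wrist');cv2.imwrite('pics/w29.png',p)
p,d,X,ci=snap('side')
m=np.zeros(d.shape,bool);m[240:310,300:360]=1;m&=cmask(p,'maroon')&(X[...,2]>.11)&(X[...,2]<.135);P=X[m];print(m.sum(),P.min(0),P.max(0),np.median(P,0))
cv2.imwrite('pics/s29.png',cv2.resize(p[220:340,230:380],None,fx=5,fy=5,interpolation=2))"
```

```text
t: 43.95
tcp_pos: [0.5399, -0.3324, 0.1058]
tool_rot: [0.719, 0.695, -0.0, -0.001]
force: [0.1, -0.5, -0.8]
finger_gap: 0.374
t 43.95 tcp [ 0.5399 -0.3324  0.1058] rpy [[0.034, 0.999, -0.001], [0.999, -0.034, 0.001], [0.001, -0.001, -1.0]] F [ 0.1 -0.5 -0.8] gap 0.374 q [-0.73  0.69  1.51 -0.    0.94 -0.69]
t: 44.25
tcp_pos: [0.5402, -0.3328, 0.1023]
tool_rot: [0.719, 0.695, -0.0, -0.0]
force: [-1.0, 0.2, -0.8]
finger_gap: 0.374
t 44.25 tcp [ 0.5402 -0.3328  0.1023] rpy [[0.034, 0.999, -0.0], [0.999, -0.034, 0.0], [0.0, -0.0, -1.0]] F [-1.   0.2 -0.8] gap 0.374 q [-0.73  0.7   1.51  0.    0.93 -0.69]
401 [ 0.52089751 -0.39381569  0.11017344] [ 0.55739593 -0.29742562  0.12538684] [ 0.53948625 -0.36124901  0.12141726]
```

View pics/s29.png

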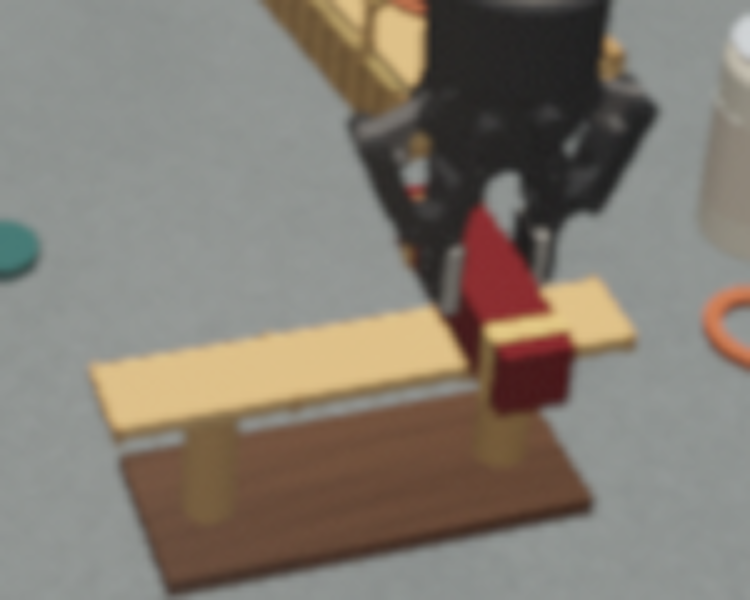

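In the side camera the carton's near end is at y = -0.394, so its centre is at -0.334 against the beam's -0.335. Centred, about 2 mm above the beam. Lower and release.

```bash
python3 -m inch '[[1,[0,0,0.02],[0,0,0]],[1,[0,0,0.03],[0,0,0]],[1,[0,0,0.03],[0,0,0]],[1,[0,0,0.03],[0,0,0]]]'
python3 -c "
from h import *
st()"
python3 -m inch '[[0.2,[0,0,0.03],[0,0,0]],[0,[0,0,0.03],[0,0,0]],[-0.3,[0,0,0.03],[0,0,0]],[-0.3,[0,0,0.03],[0,0,0]],[-0.3,[0,0,-0.1],[0,0,0]],[-0.3,[0,0,-0.3],[0,0,0]],[-0.3,[0,0,-0.6],[0,0,0]],[-0.3,[0,0,-0.9],[0,0,0]],[-0.3,[0,0,-0.9],[0,0,0]]]'
python3 -c "
from h import *
st()
p,d,X,ci=snap('wrist');cv2.imwrite('pics/w30.png',p)
p,d,X,ci=snap('side');cv2.imwrite('pics/s30.png',cv2.resize(p[220:340,230:380],None,fx=5,fy=5,interpolation=2))
m=np.zeros(d.shape,bool);m[230:320,300:360]=1;m&=cmask(p,'maroon')&(X[...,2]>.113)&(X[...,2]<.135);P=X[m]
print(m.sum(),cv2.minAreaRect((P[:,:2]*1000).astype(np.float32)))
for lo in(-.40,-.37,-.34,-.31,-.29):
  k=(P[:,1]>lo)&(P[:,1]<lo+.03);print(lo,k.sum(),np.median(P[k,2]) if k.any() else '')"
```

```text
t: 44.75
tcp_pos: [0.5405, -0.333, 0.1]
tool_rot: [0.719, 0.695, -0.0, 0.0]
force: [-0.4, 0.0, 3.1]
finger_gap: 0.377
t 44.75 tcp [ 0.5405 -0.333   0.1   ] rpy [[0.034, 0.999, 0.0], [0.999, -0.034, -0.0], [-0.0, 0.0, -1.0]] F [-0.4  0.   3.1] gap 0.377 q [-0.73  0.7   1.51 -0.    0.93 -0.69]
t: 45.65
tcp_pos: [0.5431, -0.3352, 0.1956]
tool_rot: [0.719, 0.695, 0.0, 0.006]
force: [0.6, -0.5, 0.1]
finger_gap: 0.645
t 45.65 tcp [ 0.5431 -0.3352  0.1956] rpy [[0.034, 0.999, 0.008], [0.999, -0.033, -0.007], [-0.007, 0.009, -1.0]] F [ 0.6 -0.5  0.1] gap 0.645 q [-0.73  0.58  1.44  0.    1.11 -0.69]
529 ((540.2913818359375, -334.5142517089844), (118.1648941040039, 35.00152587890625), 88.65821838378906)
-0.4 142 0.1185545652718566
-0.37 137 0.11869987214715305
-0.34 129 0.11913555444062363
-0.31 111 0.11910035598840951
-0.29 49 0.11894085774719698
```

View pics/s30.png

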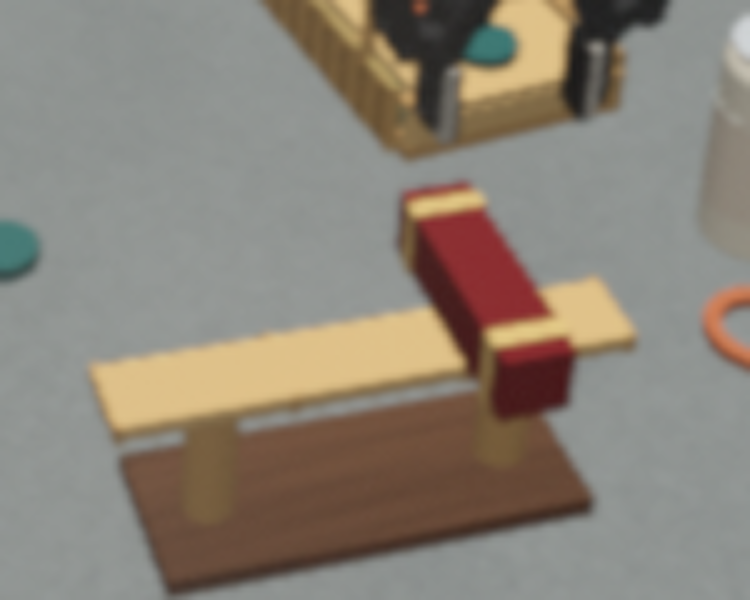

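First carton lies level (top 0.1186–0.119 along its length) and centred within 1 mm. Fetching the second.

```bash
python3 -m inch '[[-0.3,[0.4,0,0],[0,0,0]],[-0.3,[0.8,0,0],[0,0,0]],[-0.3,[1,0,0],[0,0,0]]]'
python3 -m inch '[[-0.3,[0.35,0,0],[0,0,0]],[-0.3,[0.7,0,0],[0,0,0]],[-0.3,[1,0,0],[0,0,0]]]'
python3 -m inch '[[-0.3,[0.35,0,0],[0,0,0]],[-0.3,[0.7,0,0],[0,0,0]],[-0.3,[1,0,0],[0,0,0]]]'
python3 -m inch '[[-0.3,[0.35,0,0],[0,0,0]],[-0.3,[0.7,0,0],[0,0,0]],[-0.3,[1,0,0],[0,0,0]]]'
python3 -m inch '[[-1,[0.35,0,0],[0,0,-0.02]],[-1,[0.7,0,0],[0,0,-0.04]],[-1,[1,0,0],[0,0,-0.06]],[-1,[1,0,0],[0,0,-0.085]],[-1,[1,0,0],[0,0,-0.11]],[-1,[1,0,0],[0,0,-0.13]],[-1,[1,0,0],[0,0,-0.15]],[-1,[1,0,0],[0,0,-0.18]],[-1,[1,0,0],[0,0,-0.2]],[-1,[1,0,0],[0,0,-0.22]],[-1,[1,0,0],[0,0,-0.25]],[-1,[1,0,0],[0,0,-0.256]],[-1,[1,0,0],[0,0,-0.256]]]'
python3 -c "
from h import *
goal([.5605,.436,.15],90.3)"
```

```text
t: 46.05
tcp_pos: [0.5422, -0.2294, 0.1882]
tool_rot: [0.718, 0.696, -0.0, -0.003]
force: [0.3, -0.1, -0.2]
finger_gap: 0.648
t: 46.35
tcp_pos: [0.5466, -0.1315, 0.1888]
tool_rot: [0.719, 0.695, -0.0, -0.001]
force: [-0.3, 0.0, 0.4]
finger_gap: 0.65
t: 46.65
tcp_pos: [0.55, -0.0316, 0.1889]
tool_rot: [0.719, 0.695, -0.0, -0.001]
force: [0.5, 0.1, 0.8]
finger_gap: 0.652
t: 46.95
tcp_pos: [0.5535, 0.0683, 0.1889]
tool_rot: [0.719, 0.695, -0.001, -0.0]
force: [0.5, 0.1, -0.3]
finger_gap: 0.653
t: 48.25
tcp_pos: [0.557, 0.1665, 0.1888]
tool_rot: [-0.002, 1.0, -0.0, -0.001]
force: [0.6, 0.0, 0.5]
finger_gap: 1.003
goal [0.5605 0.436  0.15  ] shift [-0.046  2.695  0.387] turn [-0.0001 -0.0002 -0.0002] deg -0.1
t 48.25 tcp [0.557  0.1665 0.1888] rpy [[-1.0, -0.004, -0.001], [-0.004, 1.0, -0.0], [0.001, -0.0, -1.0]] F [0.6 0.  0.5] gap 1.003 q [ 0.1   0.52  1.59 -0.    1.03 -1.48]
```

```bash
python3 -m inch '[[-1,[0,0.4,0],[0,0,0]],[-1,[0,0.8,0],[0,0,0]],[-1,[0,1,0],[0,0,0]]]'
python3 -m inch '[[-1,[0,0.4,0],[0,0,0]],[-1,[0,0.8,0],[0,0,0]],[-1,[0,1,0],[0,0,0]],[-1,[0,1,0],[0,0,0]],[-1,[0,1,0],[0,0,0]]]'
python3 -c "
from h import *
p,d,X,ci=snap('wrist');cv2.imwrite('pics/w31.png',p)
m=cmask(p,'maroon')|False
m&=(X[...,2]>.029)&(X[...,2]<.042);P=X[m];c,s,a=cv2.minAreaRect((P[:,:2]*1000).astype(np.float32));print(np.round(c,1),np.round(s,1),a,m.sum())
goal([.5605,.436,.1],90.3)"
```

```text
t: 48.55
tcp_pos: [0.5566, 0.2691, 0.1891]
tool_rot: [-0.002, 1.0, 0.0, -0.0]
force: [-0.2, 0.6, -0.2]
finger_gap: 0.998
t: 49.05
tcp_pos: [0.556, 0.3661, 0.1889]
tool_rot: [-0.002, 1.0, -0.001, -0.001]
force: [-0.5, -0.6, 0.6]
finger_gap: 1.0
[607.5 261.1] [113.6 417.5] 14.362411499023438 3867
goal [0.5605 0.436  0.1   ] shift [-0.046  0.706  0.89 ] turn [-0.0002 -0.0002 -0.0003] deg -0.1
t 49.10 tcp [0.5563 0.3655 0.1891] rpy [[-1.0, -0.003, -0.001], [-0.003, 1.0, -0.002], [0.001, -0.001, -1.0]] F [-0.3 -0.3 -0.8] gap 1.004 q [ 0.41  0.63  1.36 -0.    1.15 -1.16]
```

View pics/w31.png

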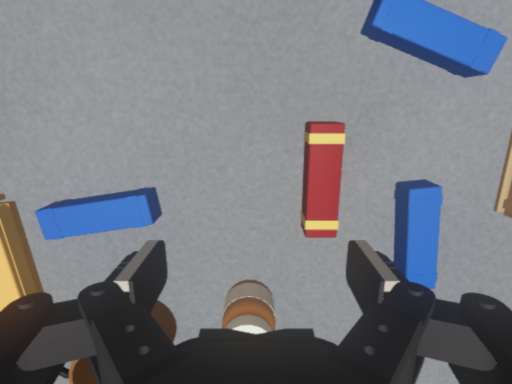

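```bash
python3 -c "
from h import *
p,d,X,ci=snap('wrist')
m=np.zeros(d.shape,bool);m[105:250,290:355]=1
m&=(X[...,2]>.029)&(X[...,2]<.042);P=X[m];c,s,a=cv2.minAreaRect((P[:,:2]*1000).astype(np.float32));print(np.round(c,1),np.round(s,1),a,m.sum())"
python3 -m inch '[[-1,[-0.02,0.3,0.3],[0,0,0]],[-1,[-0.04,0.6,0.5],[0,0,0]],[-1,[-0.04,0.71,0.8],[0,0,0]],[-1,[-0.04,0.71,0.8],[0,0,0]],[-1,[-0.04,0.71,0.8],[0,0,0]]]'
python3 -c "
from h import *
goal([.5605,.436,.012],90.3)"
```

```text
[560.2 436.2] [118.9  34.8] 0.27219951152801514 3902
t: 49.65
tcp_pos: [0.5601, 0.4361, 0.1091]
tool_rot: [-0.001, 1.0, -0.001, -0.001]
force: [0.4, -0.9, 0.5]
finger_gap: 1.0
goal [0.5605 0.436  0.012 ] shift [-0.006  0.     0.971] turn [-0.0003 -0.0003 -0.0004] deg -0.1
t 49.65 tcp [0.5601 0.4361 0.1091] rpy [[-1.0, -0.003, -0.002], [-0.003, 1.0, -0.002], [0.002, -0.002, -1.0]] F [ 0.4 -0.9  0.5] gap 1.000 q [ 0.5   0.78  1.29 -0.    1.07 -1.07]
```

```bash
python3 -m inch '[[-1,[0,0,0.4],[0,0,0]],[-1,[0,0,0.8],[0,0,0]],[-1,[0,0,0.97],[0,0,0]],[-1,[0,0,0.97],[0,0,0]],[0.3,[0,0,0.97],[0,0,0]],[1,[0,0,0.97],[0,0,0]],[1,[0,0,0.97],[0,0,0]],[1,[0,0,0.97],[0,0,0]],[1,[0,0,0.97],[0,0,0]],[1,[0,0,0.97],[0,0,0]]]' 90
python3 -m inch '[[1,[0,0,-0.3],[0,0,0]],[1,[0,0,-0.7],[0,0,0]],[1,[0,0,-1],[0,0,0]],[1,[0,0,-1],[0,0,0]]]'
python3 -m inch '[[1,[0.3,-0.1,-0.2],[0,0,0]],[1,[0.6,-0.4,-0.2],[0,0,0]],[1,[0.7,-0.8,-0.2],[0,0,0]],[1,[0.7,-1,-0.2],[0,0,0]]]'
python3 -m inch '[[1,[0.1,-0.35,0],[0,0,0]],[1,[0.2,-0.7,0],[0,0,0]],[1,[0.2,-1,0],[0,0,0]]]'
python3 -m inch '[[1,[0,-0.35,0],[0,0,0]],[1,[0,-0.7,0],[0,0,0]],[1,[0,-1,0],[0,0,0]]]'
python3 -m inch '[[1,[0,-0.35,0],[0,0,0]],[1,[0,-0.7,0],[0,0,0]],[1,[0,-1,0],[0,0,0]],[1,[0,-1,0],[0,0,0]]]'
python3 -c "
from h import *
p,d,X,ci=snap('wrist');cv2.imwrite('pics/w32.png',p)
goal([.432,-.20,.145],90.3)"
```

```text
t: 50.65
tcp_pos: [0.5615, 0.4385, 0.015]
tool_rot: [-0.002, 1.0, 0.001, 0.002]
force: [-0.1, -0.7, 6.9]
finger_gap: 0.375
t: 51.05
tcp_pos: [0.5633, 0.4399, 0.1186]
tool_rot: [-0.002, 1.0, 0.003, 0.005]
force: [1.0, 0.5, 0.0]
finger_gap: 0.377
t: 51.45
tcp_pos: [0.4863, 0.3348, 0.1313]
tool_rot: [-0.002, 1.0, -0.002, -0.003]
force: [-0.4, 0.4, -1.4]
finger_gap: 0.377
t: 51.75
tcp_pos: [0.4678, 0.2358, 0.1315]
tool_rot: [-0.002, 1.0, -0.001, -0.002]
force: [0.5, -0.3, -0.7]
finger_gap: 0.375
t: 52.05
tcp_pos: [0.4704, 0.1359, 0.1319]
tool_rot: [-0.002, 1.0, -0.0, -0.001]
force: [-0.5, 0.6, -1.2]
finger_gap: 0.372
t: 52.45
tcp_pos: [0.4718, 0.0346, 0.132]
tool_rot: [0.0, 1.0, -0.0, -0.0]
force: [0.5, 0.2, -1.4]
finger_gap: 0.374
goal [ 0.432 -0.2    0.145] shift [ 0.395 -2.361 -0.13 ] turn [ 0.0001 -0.0002 -0.0008] deg -0.3
t 52.50 tcp [0.4714 0.0361 0.132 ] rpy [[-1.0, -0.0, -0.001], [-0.0, 1.0, 0.0], [0.001, 0.0, -1.0]] F [-0.8  0.2 -2.6] gap 0.373 q [-0.16  0.49  1.9   0.    0.75 -1.73]
```

View pics/w32.png

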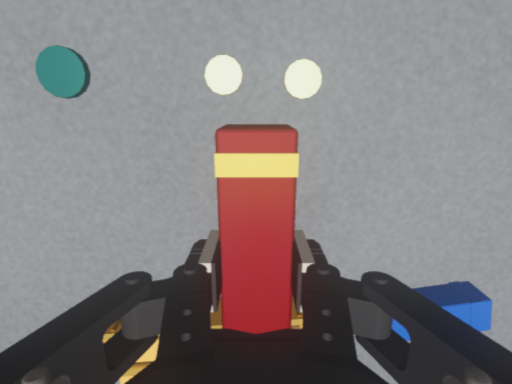

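```bash
python3 -m inch '[[1,[0.1,-0.35,-0.1],[0,0,0]],[1,[0.2,-0.7,-0.1],[0,0,0]],[1,[0.2,-1,-0.1],[0,0,0]]]'
python3 -m inch '[[1,[0.1,-0.35,0],[0,0,0.02]],[1,[0.18,-0.7,0],[0,0,0.04]],[1,[0.18,-1,0],[0,0,0.06]],[1,[0.18,-1,0],[0,0,0.085]],[1,[0.18,-1,0],[0,0,0.11]],[1,[0.18,-1,0],[0,0,0.13]],[1,[0.18,-1,0],[0,0,0.15]],[1,[0.18,-1,0],[0,0,0.175]],[1,[0.18,-1,0],[0,0,0.2]],[1,[0.18,-1,0],[0,0,0.22]],[1,[0.18,-1,0],[0,0,0.24]],[1,[0.18,-1,0],[0,0,0.256]],[1,[0.18,-1,0],[0,0,0.256]],[1,[0.18,-1,0],[0,0,0.256]]]'
python3 -c "
from h import *
goal([.432,-.331,.142],-2)
p,d,X,ci=snap('side');cv2.imwrite('pics/s33.png',cv2.resize(p[170:340,200:380],None,fx=4,fy=3.5,interpolation=2))"
```

```text
t: 52.8
tcp_pos: [0.4503, -0.062, 0.1423]
tool_rot: [-0.003, 1.0, 0.001, -0.001]
force: [0.8, 0.6, -1.6]
finger_gap: 0.375
t: 54.2
tcp_pos: [0.4346, -0.1617, 0.1423]
tool_rot: [0.718, 0.696, 0.0, -0.0]
force: [-0.1, 0.7, -1.2]
finger_gap: 0.373
goal [ 0.432 -0.331  0.142] shift [-1.693  0.026  0.002] turn [-0.0001 -0.0001  0.0007] deg 0.3
t 54.20 tcp [ 0.4346 -0.1617  0.1423] rpy [[0.03, 1.0, -0.001], [1.0, -0.03, 0.001], [0.001, -0.001, -1.0]] F [-0.1  0.7 -1.2] gap 0.373 q [-0.6   0.46  1.92  0.    0.77 -0.57]
```

View pics/s33.png

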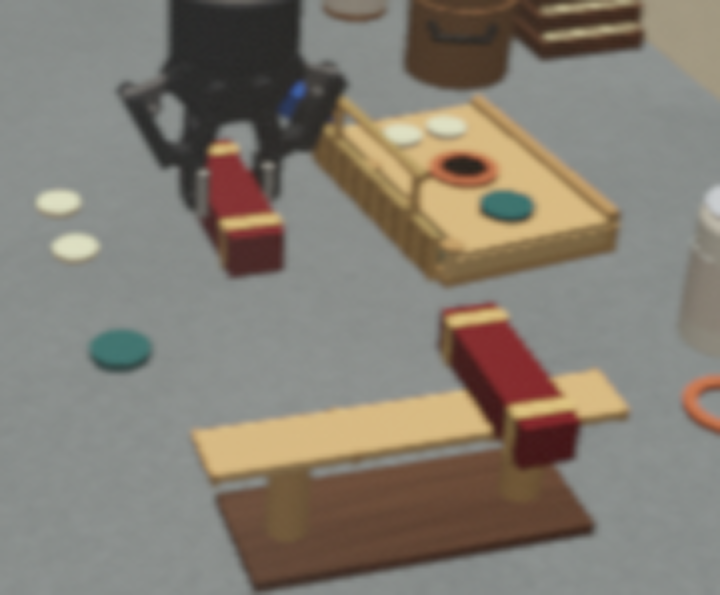

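```bash
python3 -m inch '[[1,[-0.3,0,0],[0,0,0]],[1,[-0.6,0.01,0],[0,0,0]],[1,[-0.9,0.01,0],[0,0,0]]]'
python3 -m inch '[[1,[-0.3,0,0],[0,0,0]],[1,[-0.6,0,0],[0,0,0]],[1,[-0.79,0,0],[0,0,0]],[1,[-0.79,0,0.1],[0,0,0]],[1,[-0.79,0,0.25],[0,0,0]],[1,[-0.79,0,0.36],[0,0,0]],[1,[-0.79,0,0.36],[0,0,0]]]'
python3 -c "
from h import *
goal([.432,-.331,.1],-2)
p,d,X,ci=snap('side');cv2.imwrite('pics/s34.png',cv2.resize(p[220:340,230:380],None,fx=5,fy=5,interpolation=2))
m=np.zeros(d.shape,bool);m[240:320,230:302]=1;m&=cmask(p,'maroon')&(X[...,2]>.105)&(X[...,2]<.14);P=X[m];print(m.sum(),P.min(0),P.max(0),np.median(P,0))"
```

```text
t: 54.55
tcp_pos: [0.4327, -0.2532, 0.1426]
tool_rot: [0.718, 0.696, 0.0, 0.0]
force: [0.6, -0.7, -1.6]
finger_gap: 0.374
t: 55.25
tcp_pos: [0.4287, -0.329, 0.1046]
tool_rot: [0.719, 0.696, 0.0, -0.003]
force: [-0.5, 1.1, -0.4]
finger_gap: 0.374
goal [ 0.432 -0.331  0.1  ] shift [-0.019  0.034  0.046] turn [-0.0006 -0.0007  0.0004] deg 0.1
t 55.25 tcp [ 0.4287 -0.329   0.1046] rpy [[0.033, 0.999, -0.004], [0.999, -0.033, 0.005], [0.004, -0.004, -1.0]] F [-0.5  1.1 -0.4] gap 0.374 q [-0.86  0.6   1.75  0.    0.79 -0.83]
407 [ 0.40990116 -0.38996685  0.11521755] [ 0.44533251 -0.27953643  0.12757109] [ 0.42951571 -0.35198357  0.12335044]
```

View pics/s34.png

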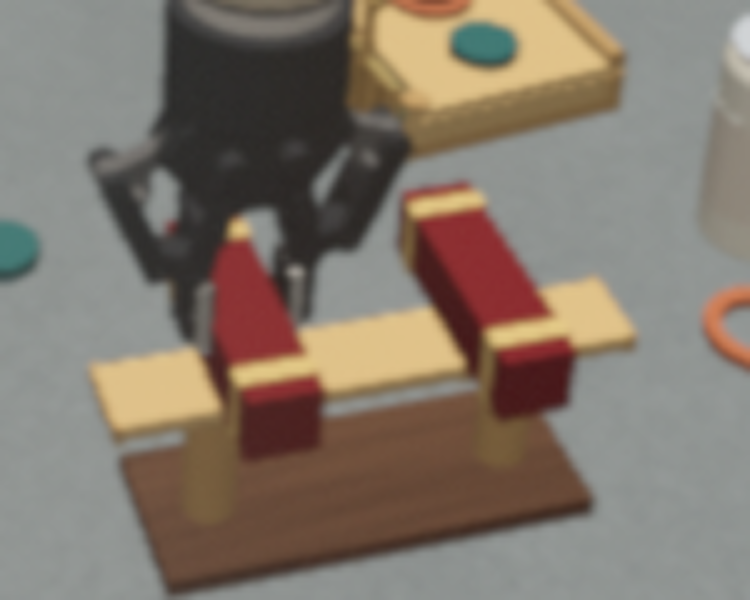

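Near end at y = -0.390, where -0.391 is ideal. Lower and release.

```bash
python3 -m inch '[[1,[-0.01,0,0.02],[0,0,0]],[1,[-0.01,0,0.04],[0,0,0]],[1,[-0.01,0,0.05],[0,0,0]],[1,[-0.01,0,0.06],[0,0,0]],[1,[-0.01,0,0.06],[0,0,0]]]'
python3 -c "
from h import *
st()"
```

```text
t: 55.8
tcp_pos: [0.4299, -0.3327, 0.1007]
tool_rot: [0.719, 0.695, -0.0, 0.0]
force: [-0.2, -0.3, -0.9]
finger_gap: 0.37
t 55.80 tcp [ 0.4299 -0.3327  0.1007] rpy [[0.034, 0.999, 0.0], [0.999, -0.034, -0.0], [-0.0, 0.0, -1.0]] F [-0.2 -0.3 -0.9] gap 0.370 q [-0.86  0.61  1.75  0.    0.78 -0.83]
```

```bash
python3 -m inch '[[1,[0.01,0,0.01],[0,0,0]],[1,[0.01,0,0.02],[0,0,0]],[1,[0.01,0,0.02],[0,0,0]]]'
python3 -m inch '[[0.2,[0,0,0],[0,0,0]],[0,[0,0,0],[0,0,0]],[-0.3,[0,0,0],[0,0,0]],[-0.3,[0,0,0],[0,0,0]],[-0.3,[0,0,-0.1],[0,0,0]],[-0.3,[0,0,-0.3],[0,0,0]],[-0.3,[0,0,-0.6],[0,0,0]],[-0.3,[0,0,-0.9],[0,0,0]],[-0.3,[0,0,-0.9],[0,0,0]]]'
python3 -m inch '[[-0.3,[0.4,0,-0.2],[0,0,0]],[-0.3,[0.8,-0.2,-0.4],[0,0,0]],[-0.3,[1,-0.4,-0.4],[0,0,0]],[-0.3,[1,-0.4,-0.4],[0,0,0]],[-0.3,[1,-0.4,-0.4],[0,0,0]]]'
python3 -c "
from h import *
st()
p,d,X,ci=snap('side');cv2.imwrite('pics/s35.png',cv2.resize(p[160:340,200:400],None,fx=4,fy=3.3,interpolation=2))
for c0,c1 in((230,298),(300,360)):
  m=np.zeros(d.shape,bool);m[230:320,c0:c1]=1;m&=cmask(p,'maroon')&(X[...,2]>.113)&(X[...,2]<.135);P=X[m]
  print(m.sum(),cv2.minAreaRect((P[:,:2]*1000).astype(np.float32)))
  for lo in(-.40,-.37,-.34,-.31,-.29):
    k=(P[:,1]>lo)&(P[:,1]<lo+.03);print(lo,k.sum(),np.median(P[k,2]).round(4) if k.any() else '')"
```

```text
t: 56.1
tcp_pos: [0.43, -0.3322, 0.1]
tool_rot: [0.719, 0.695, -0.0, 0.001]
force: [-1.3, 0.8, 7.9]
finger_gap: 0.372
t: 57.0
tcp_pos: [0.432, -0.3339, 0.1932]
tool_rot: [0.719, 0.695, -0.0, 0.005]
force: [0.4, -0.5, 0.5]
finger_gap: 0.652
t: 57.5
tcp_pos: [0.3932, -0.2301, 0.2288]
tool_rot: [0.719, 0.695, -0.0, 0.0]
force: [-0.1, 0.1, 0.6]
finger_gap: 0.65
t 57.50 tcp [ 0.3932 -0.2301  0.2288] rpy [[0.033, 0.999, 0.0], [0.999, -0.033, -0.001], [-0.001, 0.0, -1.0]] F [-0.1  0.1  0.6] gap 0.650 q [-0.78  0.3   1.85 -0.    0.99 -0.74]
513 ((429.8852233886719, -334.0600891113281), (116.56359100341797, 34.78109359741211), 88.22039031982422)
-0.4 123 0.119
-0.37 136 0.1191
-0.34 126 0.1191
-0.31 118 0.1191
-0.29 55 0.1187
531 ((539.752197265625, -335.25360107421875), (116.24305725097656, 35.5702018737793), 89.58013153076172)
-0.4 139 0.1187
-0.37 140 0.1189
-0.34 123 0.1188
-0.31 119 0.1189
-0.29 50 0.1187
```

View pics/s35.png

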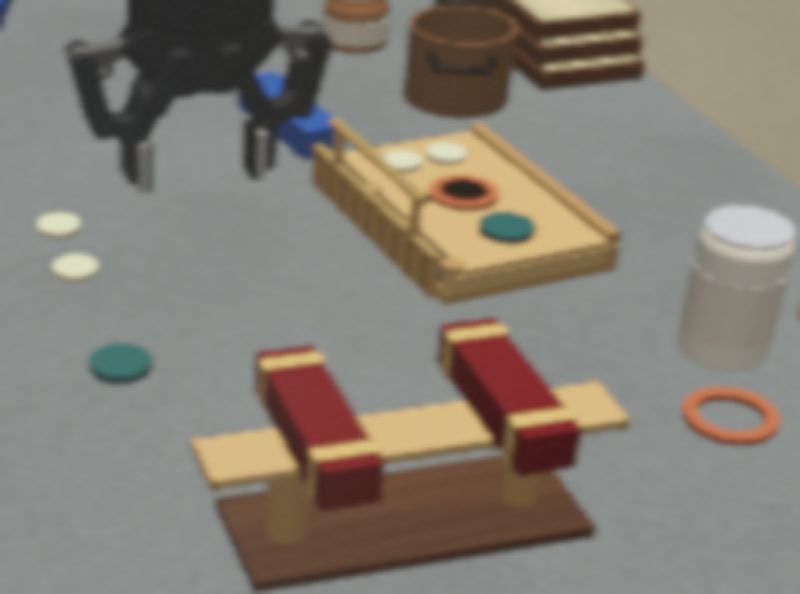

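Both cartons are level (tops 0.1187–0.1191 along their lengths), at y = -0.334 and -0.335 with the beam centre at -0.333 in the same camera. One last look at the bays and gate from above before signing off.

```bash
python3 -m inch '[[-0.3,[0.4,0.2,0],[0,0,0]],[-0.3,[0.8,0.5,0],[0,0,0]],[-0.3,[1,0.9,0],[0,0,0]]]'
python3 -m inch '[[-0.3,[0.4,0.3,0],[0,0,0]],[-0.3,[0.7,0.7,0],[0,0,0]],[-0.3,[0.7,1,0],[0,0,0]],[-0.3,[0.7,1,0],[0,0,0]],[-0.3,[0.7,1,0],[0,0,0]],[-0.3,[0.7,1,0],[0,0,0]]]'
python3 -c "
from h import *
p,d,X,ci=snap('wrist');cv2.imwrite('pics/w36.png',p);st()
pts=[S(x,y,z) for y in(62,-62) for x,z in((-8,92),(0,10),(6,22),(12,34))]
print(proj(ci,pts).round(1).tolist())
cv2.imwrite('pics/w36c.png',cv2.resize(p[20:320,180:400],None,fx=3.4,fy=2,interpolation=2))
q=X-O;sx=1e3*q@EX;sy=1e3*q@EY;z=1e3*X[...,2]
m=(z>80)&(z<100)&(abs(sy)<72)&(abs(sx+10)<40);print(m.sum(),sx[m].mean())"
```

```text
t: 57.85
tcp_pos: [0.4865, -0.1317, 0.228]
tool_rot: [0.719, 0.695, -0.0, -0.002]
force: [0.6, -1.2, 0.5]
finger_gap: 0.651
t: 58.45
tcp_pos: [0.5879, -0.0675, 0.2278]
tool_rot: [0.719, 0.695, -0.001, -0.001]
force: [0.6, 0.2, -0.5]
finger_gap: 0.651
t 58.50 tcp [ 0.5878 -0.0675  0.2281] rpy [[0.035, 0.999, -0.002], [0.999, -0.035, 0.0], [0.0, -0.002, -1.0]] F [-0.3  0.5  0. ] gap 0.653 q [-0.3   0.49  1.52 -0.    1.14 -0.27]
[[247.8, 47.2], [257.1, 60.6], [262.7, 58.2], [268.8, 55.5], [265.2, 188.3], [270.0, 170.2], [275.5, 171.6], [281.4, 173.1]]
1580 -6.077382479313445
```

View pics/w36c.png

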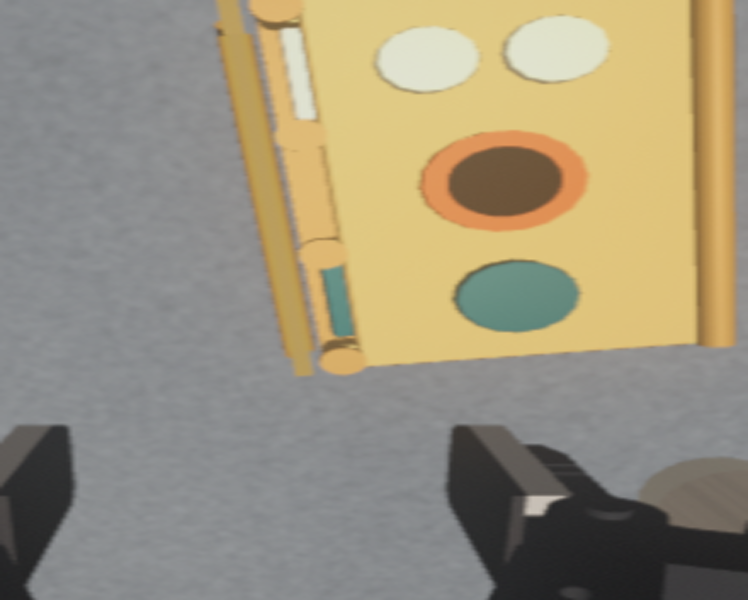

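Both case ends show the same strip just in front of the roof edge. The gate is upright (bar at shelf x ≈ -6) and the arm is clear of everything. Handing in.

```bash
python3 -c "
from station import *
print(sign_off())"
```

```text
the job is handed in; nothing more can be done
None
```

I opened the gate, pushed the teal and ivory cases home, shut the gate and laid both maroon cartons across the beam. I handed in at about 58.5 s of the 210 s allowed; sign-off gave no verdict. I saw no copper case in any view, so I took it as absent.

**Last checks:**
- **Cases:** both stopped against firm contact at the same depth. Before I shut the gate, their edges matched the fully-home position to about 0.5 mm. A final look with the gate shut showed nothing changed.
- **Gate:** it was pressed against its stop with about 11 N. The final measurement put the bar at shelf x ≈ -6 mm where -8 is nominal, which is within the camera calibration.
- **Cartons:** both are level, with their tops flat at about 119 mm. Their centres are within about 3 mm of the beam's centre line, roughly 53 and 57 mm either side of its middle.
- **Bystanders and blue boxes:** the arm did not go near them, and none looked moved in the pictures. I did not re-measure them.

**What went wrong on the way:** closing the gate took more than one try. The first grip on the bar slipped off, and the second attempt locked briefly at about 38 N on the wrist. Near upright the fingers slipped again and pressed on the bar with about 24 N, so I finished by pushing from the robot side.

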